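# Stow the hand scanner in its pop-up case

### The arm

A 7-joint arm with a two-finger parallel gripper is mounted at the origin on the work surface. World frame = base frame: x ahead of the robot, y to its left, z up, the work surface at z = 0. Lengths are in m, angles in rad, forces in N, time in s.
With the tool pointing down it reaches from about 0.4 to 0.85 m from the base axis. Payload 10.4 kg.
Tool frame: the origin (TCP) lies at the very end of the fingers, on their centre line; the grasp point (between the pads) lies 19 mm behind it; z points along the fingers, y is the direction in which the jaws open and shut (so a half turn about z gives the same grasp; the last joint's range is limited). The gripper opens to 87 mm and grips with 3 to 60 N. Pads are 19 mm wide; open, the fingers measure 117 mm over their backs; the gripper's body (75 mm by 190 mm) begins 51 mm behind the grasp point.
Start: joints at [-1.35, 0.332, -0.065, 1.46, 0.022, 1.35, -0.088], TCP at [0.151, 0.607, 0.187] pointing down, gripper open.
Joint ranges: [-2.6, 2.6], [-0.5, 2.12], [-1.47, 1.34], [0.16, 2.42], [-1.27, 4.41], [0.06, 2.06], [-2.6, 2.6]. Speed limits (rad/s): [2.22, 2.22, 2.79, 2.79, 3.14, 3.14, 3.14].

### API

Orientations are given as a unit quaternion [x, y, z, w].
In Python, from bench import read_state, imaging, r gives the robot as it stands. The module is installed in compiled form; this text tells all that it offers.
- The arm moves only by the tool move_arm, never from a script. Its argument "series" is a list of rows, each a list of 4 numbers: the shift along the tool's x, y, z in m, then the turn about the tool's z in rad. In form: [[x, y, z, roll], ...]. A call has 1 to 20 rows; each row is the pose to reach, as a shift and turn from the pose commanded when the call began, along the tool's axes at that moment; what a row does not reach only later rows make up. A row lasts 1/10 s, in which the tool goes at most 50 mm and 8.59 degrees, less where a joint would pass 70% of its speed; a pose out of reach is approached as far as the arm can. A call with a gripper value outside its range is refused whole. "claw" is the gripper's target within -1 to 1 (fully open at 1, half-way at 0, shut at -1), set as the call begins (left out, the last holds). The fingers move at their own pace and stop on an object; "newtons" is the grip in N (left out, the last holds). Time passes only in rows, so rows that repeat a pose let the fingers close. It gives the time, the measured TCP pose, the force and the opening at its end, in the units of the state.
- read_state(): the state, without advancing time (a new reading comes with each control period).
- imaging.camera(name): name is "scene" or "top" or "wrist"; returns (picture, depth): 420x560x3 uint8, red, green, blue; 420x560 float32, m along the optical axis (not along the pixel's ray), 0 where there is no reading.
- imaging.get_calibration(name): a dict with "camera_matrix" (3x3 intrinsics, pixels), "k1" (the pictures are not rectified: a ray, as slopes to the right and down, at radius r is drawn at 1 + k1 r^2 times it, then the intrinsics apply), "R" (3x3) and "t" (3): a world point X has camera coordinates R X + t. Camera axes: x right, y down, z forward; pixel columns grow to the right and rows downward; lengths in m; the calibration is good to about 2 mm. A picture is of the moment at which its call begins: read the wrist's pose just before it. get_calibration takes no time and is no camera call; for the wrist camera it gives the pose at the moment of the call.
- r.close_job(): hands the job in, once; it reports no verdict.
The state is a dict: "time": time; "joint_positions": joint angles; "joint_vel": joint speeds; "joint_torque": joint torques, N m; "ee_pos": TCP position; "eef_rot": TCP orientation; "ft_force": force on the tool from outside, world axes, zero at the start; "torque": the same for the moment, N m; "width": finger opening in m.
Only numpy, scipy, OpenCV 4.12 (cv2) and the standard library are available. Lean on these libraries where they do the work, as an engineer would, in place of code of your own. Each camera call takes 0.05 s, during which the arm holds its last target.

### The job

Stow the hand scanner in its grey case: press the release button under the lid's overhanging lip so that the lid pops up, then steady the lid with the fingers and push it back gently, without flinging it, until it stands open by itself against its stop. Then set the scanner down gently, lying flat on the same side as now, on the floor inside the case, let go, and leave the carton, the tape roll and the angle iron where they are.

Things in the scene. Friction and masses are not known exactly. Their poses are not given: they have to be found in the camera images.
- case: Fixed grey case, 190 (x) by 230 (y) by 100 mm high. Origin: centre of its underside, on the bench; z up. Its front is its own -x side (faces mostly to the robot's right), its hinge side +x. From the middle of the front a console 90 mm wide juts out to x = -137 mm, with the release button in its sloping face.
- case_floor (a point): Centre of the case's inner floor (black rubber), 55 mm above the bench; axes as the case. The inside is 180 (x) by 220 mm (y), 45 mm deep, walls 5 mm thick. A steel strip 10 mm wide at y = +102 mm, 50 mm long from the hinge, is the spring arm: it lifts the lid, and stays up at 0.9 rad. Inside the front wall, y = -90, a 30 mm wide catch stands in 25 mm.
- release_top (a point): Centre of the face of the round white release button, 32 mm across. Its z axis is the face's outward normal: it leans 40 degrees from vertical to the case's front. A fixed black frame stands 5 mm proud round it, clear inside 45 mm along the slope by 54 mm. The lid's lip overhangs it (underside 41 mm above, 10 mm past its centre): only fingers leaning along the z axis get in.
- release (a joint): Travel of the release button into the console, m: 0 out, 0.008 fully in. It lets the lid go at about 0.005; force 1.3 N to start it, 4 N at the release point, 5.5 N at the bottom; it springs back.
- lid (a joint): Opening angle of the lid, rad: 0 shut and latched; about 0.9 at rest after popping up (it overshoots to about 1.05 and bounces for a second); 1.75 at its stop, leaning 10 degrees back past upright. Light free hinge, lid 0.3 kg: let go below about 1.45 it falls back to 0.9, beyond about 1.65 it stays or leans on to the stop.
- lid_hinge (a point): Middle of the hinge line, 95 mm behind the case's centre, 105 mm above the bench; the line runs along the case's y. A lid point at r from it lies, at opening angle A, r cos A to the front (-x of the case) and r sin A up. The lid's underside is flat but for a latch tongue 30 mm wide, 23 mm long, at r = 180 mm, y = -90 mm.
- lid_lip (a point): Middle of the lid's free front edge. The lid is a flat grey panel 8 mm thick, 230 mm wide, 225 mm from the hinge line to this edge, its mid-plane through the hinge line; shut, the edge overhangs the case's front wall by 35 mm.
- scanner_grip (a point): Pistol-grip hand scanner, 0.28 kg or so, 140 mm long, lying flat on its side. This point: middle of its grey handle, near its balance point, 16 mm above its underside. x along the handle to the head, z up. Handle 30 mm wide (y), 32 mm high, x = -63 to +37 mm; across its end the white head, x = +37 to +79, y = -28 to +74 (black nose), 38 mm high.
- carton: Closed cardboard carton, 100 x 75 x 50 mm, loose; origin at the centre of its underside. To be left alone.
- tape_roll: Roll of amber packing tape lying flat, 104 mm across, 48 mm high, loose; origin at the centre of its underside. To be left alone.
- angle_iron: Steel angle offcut, 160 mm long (x), 40 mm wide, 40 mm high, loose; origin at the centre of its underside. To be left alone.
Things that resemble listed ones, but are neither listed nor needed, are in the scene too. Leave any pink or yellow look-alike of the part that bears scanner_grip alone.

How it is judged:
By the outcome, as a careful person would: the job done as asked, in the order asked, and still so for the second after the job is handed in, with the robot touching nothing.
It also fails if it takes over 66 s, if anything falls off the work surface, if the arm or the gripper's body presses on something with over 40 N, if the wrist force passes 120 N, or if a joint passes its speed limit or range.

## Working session

There is one attempt and no reset: what is moved stays moved. The work goes in short steps, Python scripts to look and compute and a tool call to move; the robot and the scene stay as the last step left them, time stands still between calls to the robot, and variables do not carry over. Pictures are saved under pics/ and viewed, and the job is handed in when it is done.

Besides the shell and the picture viewer there is one more tool, called after ">>>" in YAML: its name, and indented under it one key for each argument. move_arm: Moves the arm, as the interface text tells. Its arguments: {"type":"object","properties":{"series":{"type":"array","items":{"type":"array","items":{"type":"number"}}},"claw":{"type":"number"},"newtons":{"type":"number"}},"required":["series"]}

```bash
mkdir -p pics; ls
cat > h.py <<'E'
import numpy as np, cv2, json
from bench import read_state, imaging, r
def snap(name,fn):
    cal=imaging.get_calibration(name)
    p,d=imaging.camera(name)
    cv2.imwrite('pics/%s.png'%fn,p[:,:,::-1]); np.savez('pics/%s.npz'%fn,p=p,d=d,K=cal['camera_matrix'],k1=cal['k1'],R=cal['R'],t=cal['t'])
    return p,d,cal
def load(fn): return np.load('pics/%s.npz'%fn)
def rays(f,uv):
    K=f['K'];uv=np.atleast_2d(np.array(uv,float))
    k=float(f['k1'])
    return cv2.undistortPoints(uv.reshape(-1,1,2),K,np.array([k,0,0,0.])).reshape(-1,2)
def px2w(f,uv,depth=None,z=None):
    n=rays(f,uv);R=f['R'];t=f['t'];out=[]
    for (a,b),(u,v) in zip(n,np.atleast_2d(uv)):
        ray=R.T@np.array([a,b,1]);c=-R.T@t
        if z is not None: s=(z-c[2])/ray[2]
        else: s=f['d'][int(round(v)),int(round(u))]
        out.append(c+s*ray)
    return np.array(out)
def cloud(f):
    d=f['d'];h,w=d.shape
    u,v=np.meshgrid(np.arange(w),np.arange(h))
    n=rays(f,np.stack([u.ravel(),v.ravel()],1))
    pc=np.c_[n,np.ones(len(n))]*d.reshape(-1,1)
    W=(pc-f['t'])@f['R']
    W[d.ravel()<=0]=np.nan
    return W.reshape(h,w,3)
def w2px(f,X):
    X=np.atleast_2d(X);c=X@f['R'].T+f['t'];n=c[:,:2]/c[:,2:]
    n=n*(1+float(f['k1'])*(n**2).sum(1,keepdims=True))
    return n@np.array(f['K'])[:2,:2].T+np.array(f['K'])[:2,2]
def crop(fn,x0,y0,x1,y1,s,out):
    im=cv2.imread('pics/%s.png'%fn)[y0:y1,x0:x1]
    cv2.imwrite('pics/%s.png'%out,cv2.resize(im,None,fx=s,fy=s,interpolation=cv2.INTER_CUBIC))
E
python3 - <<'E'
from h import *
print(read_state())
for n in('scene','top'):
    p,d,c=snap(n,n+'0'); print(n,c, (d>0).mean())
E
```

```text
pics
{'time': 0.0, 'joint_positions': array([-1.34959146,  0.33289194, -0.06467398,  1.46093921,  0.02161231,
        1.3498977 , -0.08846584]), 'joint_vel': array([-1.94522084e-04,  1.89084018e-04,  6.15182991e-04, -6.70566867e-04,
        3.09583312e-04, -1.16814975e-03,  3.79969290e-05]), 'joint_torque': array([-5.87926770e-04, -6.23270273e+01,  2.41406041e-02, -3.89882934e+01,
       -6.14330708e-02,  3.99467431e-02,  1.37323691e-04]), 'ee_pos': array([0.1507954 , 0.60608513, 0.18634239]), 'eef_rot': array([ 1.21584227e-01,  9.92580857e-01, -7.18895252e-04, -4.43556511e-05]), 'ft_force': array([-0.43885846, -0.24673838, -0.12835607]), 'torque': array([-0.06913459, -0.01029032, -0.01494906]), 'width': 0.08654808947520647}
scene {'camera_matrix': array([[379.07401214,   0.        , 279.69242408],
       [  0.        , 379.07401214, 210.61915504],
       [  0.        ,   0.        ,   1.        ]]), 'k1': 0.0036632603334406364, 'R': array([[-0.60541293,  0.79579383,  0.01368782],
       [ 0.52127732,  0.40944869, -0.74874677],
       [-0.60145253, -0.44616583, -0.66271481]]), 't': array([ 0.43677789, -0.21395119,  1.48165174])} 0.9959438775510204
top {'camera_matrix': array([[425.3624442 ,   0.        , 274.52304617],
       [  0.        , 425.3624442 , 204.56358344],
       [  0.        ,   0.        ,   1.        ]]), 'k1': -0.010744129920881376, 'R': array([[ 2.76435345e-02, -9.99617840e-01, -9.15488375e-05],
       [-9.84322209e-01, -2.72045873e-02, -1.74269043e-01],
       [ 1.74199954e-01,  4.90752584e-03, -9.84698072e-01]]), 't': array([-0.10097179,  0.59246764,  1.26829574])} 0.9961904761904762
```

View pics/scene0.png

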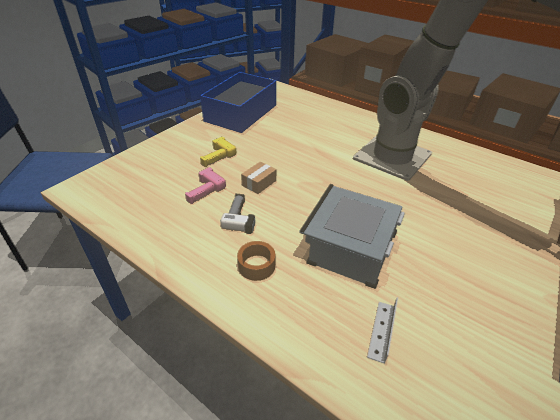

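View pics/top0.png

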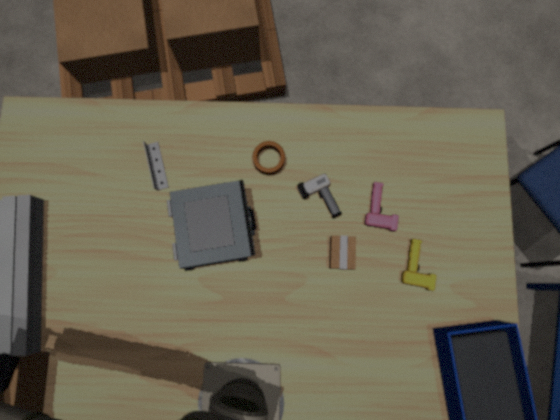

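The top view shows the case at about (212,225), with its console on the right at about (251,220). The grey and white scanner is at (325,195), and there are pink (380,207) and yellow (418,268) look-alikes. The grey-handled scanner is the one meant. Next I'll enlarge it and measure.

Run:
```python
from h import *
crop('top0',140,130,360,290,3.6,'c1'); crop('scene0',190,140,420,310,3.4,'c2')
f=load('top0');W=cloud(f)
m=(W[...,2]>0.10)&(W[...,2]<0.125)
m[:, :160]=0;m[:,270:]=0;m[:160]=0;m[280:]=0
pts=W[m];print(m.sum(),np.median(pts[:,2]))
rect=cv2.minAreaRect(pts[:,:2].astype(np.float32));print(rect,cv2.boxPoints(rect))
for nm,(u0,v0,u1,v1) in dict(scan=(290,165,350,225),carton=(325,230,360,275),tape=(248,135,290,180),angle=(140,135,172,195)).items():
    s=W[v0:v1,u0:u1];mm=s[...,2]>0.012;q=s[mm]
    print(nm,mm.sum(),q.min(0),q.max(0),np.median(q,0),cv2.minAreaRect(q[:,:2].astype(np.float32)))
```

```text
6010 0.11031613939199661
((0.5249005556106567, 0.105862557888031), (0.23081345856189728, 0.23760782182216644), 11.05933666229248) [[ 0.38884744  0.20032221]
 [ 0.43442664 -0.032873  ]
 [ 0.66095364  0.0114029 ]
 [ 0.61537445  0.24459812]]
scan 789 [ 0.56342628 -0.29404039  0.01210045] [ 0.70254836 -0.15401197  0.04648378] [ 0.64722071 -0.23252519  0.03353098] ((0.6223286986351013, -0.22721074521541595), (0.14405415952205658, 0.10328958183526993), 24.049274444580078)
carton 869 [ 0.40442762 -0.33502485  0.01201309] [ 0.50619938 -0.25852277  0.05715623] [ 0.45449569 -0.29470633  0.0500148 ] ((0.45547032356262207, -0.29750359058380127), (0.07599533349275589, 0.10049979388713837), 88.67892456054688)
tape 528 [ 0.69974913 -0.1113104   0.01207465] [ 0.80276028 -0.01099535  0.05571628] [ 0.75102387 -0.06091872  0.04638585] ((0.7513232231140137, -0.060615792870521545), (0.10269373655319214, 0.10045579075813293), 2.901315689086914)
angle 147 [0.60868096 0.22381863 0.01202271] [0.79286044 0.34435571 0.11344527] [0.71146912 0.31927513 0.03262279] ((0.6885588765144348, 0.3029906153678894), (0.21913215517997742, 0.04917474091053009), 34.08299255371094)
```

View pics/c1.png

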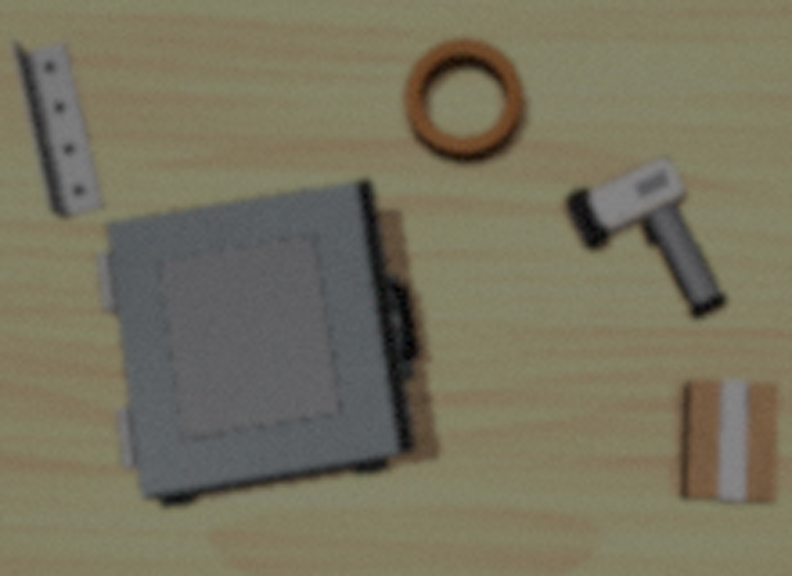

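View pics/c2.png

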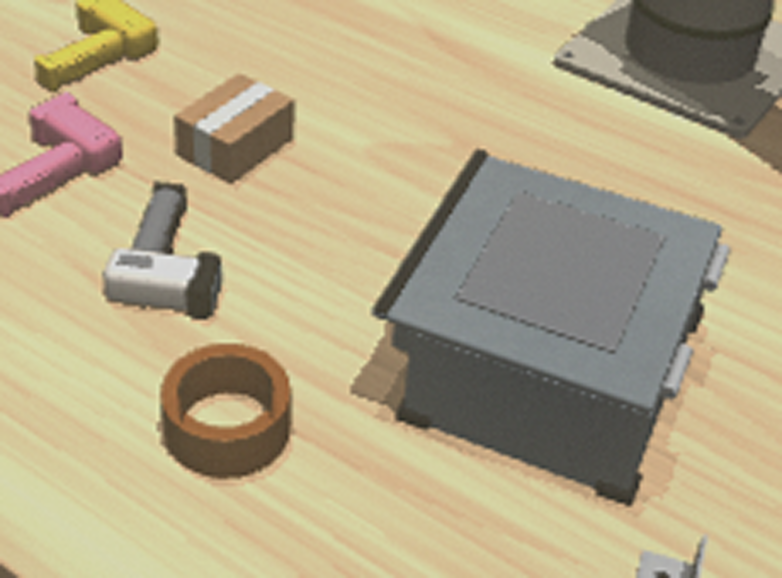

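Run:
```python
from h import *
f=load('top0')
C=np.array([(108,225),(368,181),(410,453),(145,497)])
uv=(C+.5)/3.6-.5+[140,130]
P=px2w(f,uv,z=0.109);print(P.round(4))
d=lambda i,j:np.linalg.norm(P[i]-P[j])
print(d(0,1),d(1,2),d(2,3),d(3,0))
# yaw: case x axis from front to hinge; front = 1,2
a=(P[0]+P[3]-P[1]-P[2]);print('xaxis yaw',np.degrees(np.arctan2(a[1],a[0])))
b=(P[0]+P[1]-P[2]-P[3]);print('side dir',np.degrees(np.arctan2(b[1],b[0])))
print('mid hinge edge',(P[0]+P[3])/2,'front mid',(P[1]+P[2])/2)
# scanner
W=cloud(f)
s=W[160:230,285:350];p=f['p'][160:230,285:350].astype(int)
m=(s[...,2]>0.02)
q=s[m];
z=q[:,2];print(np.histogram(z,bins=10))
# handle pixels in crop c1: end (707,303), junction (658,215); 
S=np.array([(707,303),(660,212),(590,215),(670,180)])
print(px2w(f,(S+.5)/3.6-.5+[140,130],z=0.034).round(4))
s2=cv2.resize(f['p'][150:225,290:350,::-1],None,fx=8,fy=8,interpolation=cv2.INTER_CUBIC);cv2.imwrite('pics/c3.png',s2)
```

```text
[[ 0.614   0.2292  0.109 ]
 [ 0.6573  0.0151  0.109 ]
 [ 0.433  -0.028   0.109 ]
 [ 0.3919  0.1837  0.109 ]]
0.21839391928595636 0.22835583129581422 0.2156806110799955 0.22665763648507953
xaxis yaw 101.21964347021405
side dir 11.229327935028532
mid hinge edge [0.5029302  0.20646577 0.109     ] front mid [ 0.54515896 -0.00642196  0.109     ]
(array([ 19,  25,  73, 107, 124, 132, 137, 104,  28,   7]), array([0.0201704 , 0.02280174, 0.02543308, 0.02806441, 0.03069575,
       0.03332709, 0.03595843, 0.03858976, 0.0412211 , 0.04385244,
       0.04648378]))
[[ 0.5741 -0.2781  0.034 ]
 [ 0.654  -0.2365  0.034 ]
 [ 0.6496 -0.1749  0.034 ]
 [ 0.6832 -0.2451  0.034 ]]
```

View pics/c3.png

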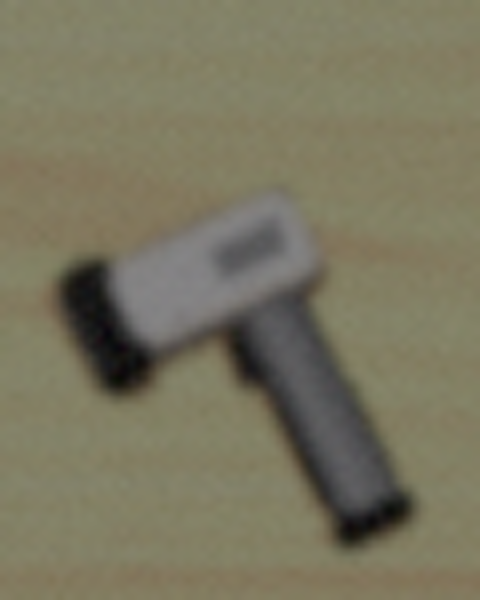

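The grey and white scanner at c3 (235,320) is the right one: it has a grey handle, white head and black nose. The moves don't offer a tilt directly, so I'll test in free space what happens to the orientation when I command a pose out of reach.

>>> move_arm:
  series:
    - [0,0.04,-0.02,0]
    - [0,0.08,-0.04,0]
    - [0,0.12,-0.06,0]
    - [0,0.16,-0.08,0]
    - [0,0.2,-0.1,0]
    - [0,0.24,-0.1,0]
    - [0,0.28,-0.1,0]
    - [0,0.32,-0.1,0]
    - [0,0.36,-0.1,0]
    - [0,0.4,-0.1,0]
    - [0,0.44,-0.1,0]
    - [0,0.44,-0.1,0]
  claw: -1

```text
time: 1.3
ee_pos: [0.1732, 0.8404, 0.2545]
eef_rot: [0.097, 0.995, 0.009, -0.001]
ft_force: [-3.9, 0.1, -1.0]
width: 0.0026
```

```bash
cat >> h.py <<'E'
from scipy.spatial.transform import Rotation as Ro
def st():
    s=read_state();R=Ro.from_quat(s['eef_rot']).as_matrix()
    print('t',round(s['time'],2),'p',s['ee_pos'].round(4),'q',s['joint_positions'].round(3),'F',s['ft_force'].round(2),'w',round(s['width'],4));print(R.round(3))
    return s,R
E
python3 -c "
from h import *
st()"
```

```text
t 1.3 p [0.1732 0.8404 0.2545] q [-1.334  1.055 -0.755  0.197  0.69   1.92  -0.104] F [-3.94  0.11 -1.02] w 0.0026
[[-0.981  0.194 -0.001]
 [ 0.194  0.981  0.019]
 [ 0.005  0.018 -1.   ]]
```

>>> move_arm:
  series:
    - [0,0.05,0,0]
    - [0,0.1,0,0]
    - [0,0.15,0,0]
    - [0,0.2,0,0]
    - [0,0.25,0,0]
    - [0,0.3,0,0]

```text
time: 1.9
ee_pos: [0.194, 0.8516, 0.2109]
eef_rot: [0.104, 0.995, 0.001, 0.009]
ft_force: [2.5, -1.3, -1.0]
width: 0.0005
```

```bash
python3 -c "
from h import *
st()"
```

```text
t 1.9 p [0.194  0.8516 0.2109] q [-1.382  1.108 -0.254  0.169  0.256  1.868 -0.058] F [ 2.53 -1.32 -1.  ] w 0.0005
[[-0.978  0.206  0.018]
 [ 0.206  0.979 -0.   ]
 [-0.018  0.003 -1.   ]]
```

>>> move_arm:
  series:
    - [0,0,-0.05,0]
    - [0,0,-0.1,0]
    - [0,0,-0.15,0]
    - [0,0,-0.2,0]
    - [0,0,-0.25,0]
    - [0,0,-0.3,0]
    - [0,0,-0.35,0]
    - [0,0,-0.4,0]
    - [0,0,-0.45,0]
    - [0,0,-0.5,0]
    - [0,0,-0.55,0]
    - [0,0,-0.6,0]
    - [0,0,-0.65,0]
    - [0,0,-0.7,0]

```text
time: 3.3
ee_pos: [0.1682, 0.7754, 0.3678]
eef_rot: [0.097, 0.995, -0.002, 0.013]
ft_force: [-0.6, 0.6, -0.6]
width: 0.0004
```

```bash
python3 -c "
from h import *
st()"
```

```text
t 3.3 p [0.1682 0.7754 0.3678] q [-1.418  0.924 -0.091  0.163  0.112  2.058 -0.045] F [-0.63  0.6  -0.59] w 0.0004
[[-0.981  0.194  0.025]
 [ 0.193  0.981 -0.006]
 [-0.026 -0.001 -1.   ]]
```

>>> move_arm:
  series:
    - [0,-0.04,0.02,0]
    - [0,-0.08,0.04,0]
    - [0,-0.12,0.06,0]
    - [0,-0.15,0.08,0]
    - [0,-0.15,0.08,0]

```text
time: 3.8
ee_pos: [0.1449, 0.6466, 0.2992]
eef_rot: [0.097, 0.995, -0.001, 0.013]
ft_force: [0.4, 0.3, 0.8]
width: 0.0006
```

```bash
python3 -c "
from h import *
st()"
```

```text
t 3.8 p [0.1449 0.6466 0.2992] q [-1.322  0.398 -0.167  1.146  0.091  1.605 -0.097] F [0.35 0.35 0.78] w 0.0006
[[-0.981  0.194  0.026]
 [ 0.194  0.981 -0.004]
 [-0.026  0.001 -1.   ]]
```

The orientation error left over at the reach limit is only about 1°, so the tool can't practically be leaned. The gripper stays vertical, and vertical fingers can't get under the lip. A horizontal push with the scanner's nose does fit: head 38 mm, gap under the lip 41 mm or more. I'll use the nose to press the button, set the scanner back down, open the lid with the fingers and then stow the scanner. First I move over the scanner and take a closer look.

>>> move_arm:
  series:
    - [-0.04,-0.03,0,0]
    - [-0.08,-0.06,0,0]
    - [-0.12,-0.09,0,0]
    - [-0.16,-0.12,0,0]
    - [-0.2,-0.15,0,0]
    - [-0.24,-0.18,0,0]
    - [-0.28,-0.21,0,0]
    - [-0.32,-0.24,0,0]
    - [-0.36,-0.27,0,0]
    - [-0.4,-0.3,0,0]
    - [-0.425,-0.34,0,0]
    - [-0.445,-0.385,0,0]
    - [-0.465,-0.43,0,0]
    - [-0.485,-0.475,0,0]
    - [-0.505,-0.52,0,0]
    - [-0.525,-0.565,0,0]
    - [-0.545,-0.61,0,0]
    - [-0.565,-0.655,0,0]
    - [-0.585,-0.7,0,0]
    - [-0.61,-0.743,0,0]
  claw: 1
  newtons: 30

```text
time: 5.8
ee_pos: [0.5995, -0.2011, 0.3159]
eef_rot: [0.097, 0.995, -0.001, 0.013]
ft_force: [1.1, 0.5, 0.6]
width: 0.0869
```

```bash
python3 -c "
from h import *
st();snap('wrist','w1');snap('scene','s1')"
```

```text
t 5.8 p [ 0.5995 -0.2011  0.3159] q [-0.147  0.316  0.543  1.267 -0.167  1.575  1.744] F [1.11 0.5  0.56] w 0.0869
[[-0.981  0.193  0.026]
 [ 0.193  0.981 -0.004]
 [-0.026  0.001 -1.   ]]
```

View pics/w1.png

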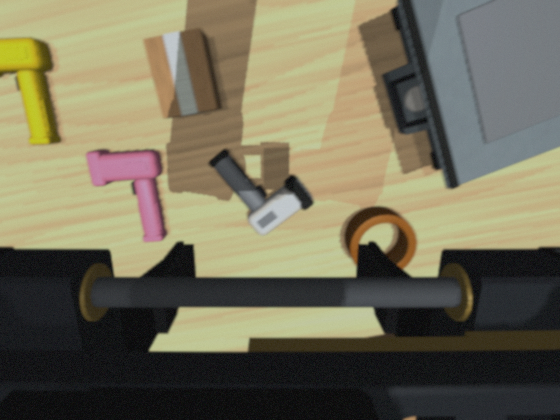

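View pics/s1.png

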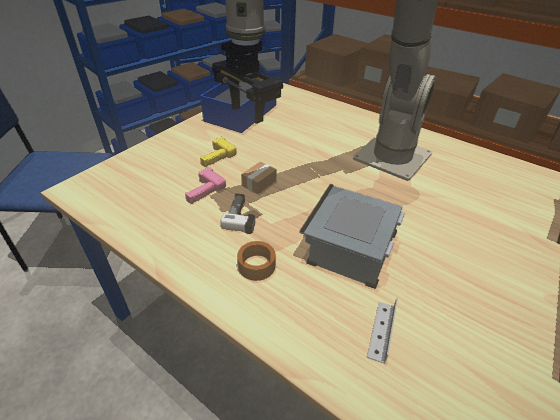

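The wrist view shows the scanner at (262,195), the console with the white button partly visible at (410,97), and the lid lip running from about (397,12) to (450,185).

Run:
```python
from h import *
im=load('w1')['p'][:,:,::-1]
a=cv2.resize(im[135:250,195:325],None,fx=6,fy=5.2,interpolation=cv2.INTER_CUBIC)
a=cv2.resize(im[140:240,200:320],None,fx=6,fy=6,interpolation=cv2.INTER_CUBIC);cv2.imwrite('pics/c4.png',a)
a=cv2.resize(im[0:195,360:500],None,fx=3,fy=3,interpolation=cv2.INTER_CUBIC);cv2.imwrite('pics/c5.png',cv2.convertScaleAbs(a,alpha=1.6,beta=10))
```

```text
(no output)
```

View pics/c4.png

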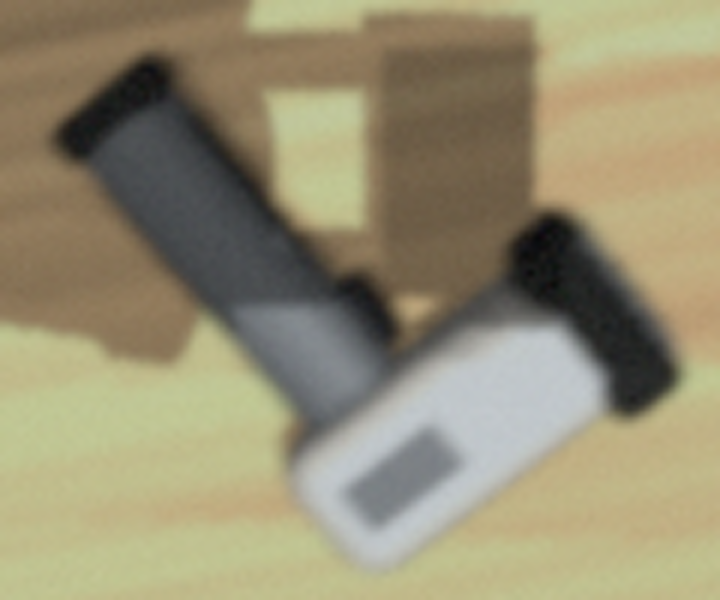

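View pics/c5.png

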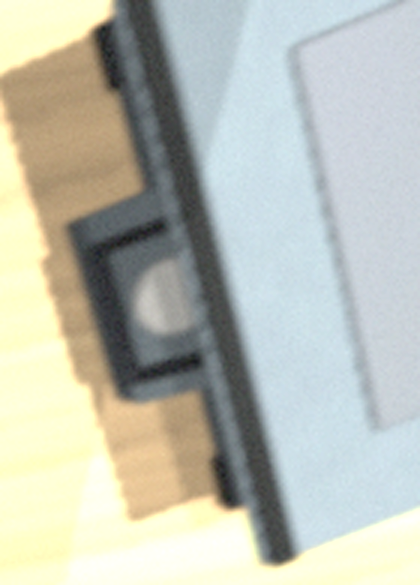

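```bash
cat > fit.py <<'E'
from h import *
from scipy.optimize import least_squares
f=load('w1')
c5=lambda p:(np.array(p)+.5)/3-.5+[360,0]
c4=lambda p:(np.array(p)+.5)/6-.5+[200,140]
t0=load('top0'); c1=lambda p:(np.array(p)+.5)/3.6-.5+[140,130]
def w(case,p):
    x,y,th=case;c,s=np.cos(th),np.sin(th);p=np.array(p)
    return np.array([x+c*p[0]-s*p[1],y+s*p[0]+c*p[1],p[2]])
obs=[(f,(-.130,-.115,.101),c5((265,562))),(f,(-.130,-.115,.109),c5((297,553))),
 (f,(-.1323,0,.0497),c5((133,305)))]
lin=[(f,c5((155,0)),.109),(f,c5((210,215)),.109)]
def res(c):
    r=[]
    for ff,p,uv in obs: r+=list(w2px(ff,w(c,p))[0]-uv)
    for ff,uv,z in lin:
        P=px2w(ff,uv,z=z)[0]; ex=np.array([np.cos(c[2]),np.sin(c[2])])
        r.append(((P[:2]-c[:2])@ex+.130)*900)
    return r
s=least_squares(res,[.521,.1155,np.radians(101)])
print('case',s.x[:2],np.degrees(s.x[2]),np.round(s.fun,1))
c=s.x
for nm,p in dict(lipA=(-.13,.115,.109),lipB=(-.13,-.115,.109),hingeA=(.095,.115,.109),hingeB=(.095,-.115,.109)).items(): print(nm,w2px(t0,w(c,p)),(w2px(t0,w(c,p))[0]-[140,130])*3.6)
print('but',(w2px(f,w(c,(-.12,0,.06)))[0]-[360,0])*3, w(c,(-.12,0,.06)))
# scanner: handle tail corners top z~.032?, 
np.save('case.npy',c)
W=cloud(f)
def p2(u,z): return px2w(f,c4(u),z=z)[0]
print('top heights head',W[205:212,270:280,2].mean(),'handle',W[165:172,232:238,2].mean(), 'bench',np.nanmedian(W[100:140,250:300,2]))
# scanner fit: parameters x,y,yaw; head corners far: (290,470)->x=37?,y=-28 ; (375,570): x=79,y=-28 ; tail black end corners
so=[((37,-28,38),(292,465)),((79,-28,38),(372,572)),((-63,15,32),(165,55)),((-63,-15,32),(60,135)),((79,74,38),(625,412)),((37,74,38),(545,215))]
def rs(q):
    r=[]
    for p,uv in so: r+=list(w2px(f,w(q,np.array(p)/1000))[0]-c4(uv))
    return r
q=least_squares(rs,[.62,-.24,.48],loss='soft_l1');print('scan',q.x[:2],np.degrees(q.x[2]),np.round(rs(q.x),1))
np.save('scan.npy',q.x)
im=cv2.imread('pics/w1.png')
for cs,pts in ((c,[(-.12,0,.06),(-.13,.115,.109),(-.13,-.115,.109),(-.137,.045,.0457),(-.137,-.045,.0457)]),(q.x,[np.array(p)/1000 for p,_ in so]+[(0,0,.032)])):
    for p in pts:
        u=w2px(f,w(cs,p))[0];cv2.circle(im,tuple(np.round(u*8).astype(int)),8,(0,0,255),-1,shift=3)
cv2.imwrite('pics/fit1.png',cv2.resize(im[0:250,190:510],None,fx=2.4,fy=2.4,interpolation=cv2.INTER_CUBIC))
E
python3 fit.py
```

```text
case [0.52256024 0.12613932] 100.00421130430797 [ 2.7 -1.8 -4.8  2.7  7.1 -2.2  1.6  2.7]
lipA [[251.40632643 255.80896583]] [401.06277514 452.912277  ]
lipB [[240.89476131 179.52845413]] [363.22114072 178.30243486]
hingeA [[174.42925388 267.22224878]] [123.94531397 494.00009562]
hingeB [[166.27072691 190.29026543]] [ 94.57461689 217.04495556]
but [189.83507333 286.15461824] [0.54340671 0.00796392 0.06      ]
top heights head 0.03754988175723671 handle 0.029545680529663453 bench -0.0003489505192051763
scan [ 0.62532648 -0.25294586] 26.252671721897887 [-3.4  1.4  0.3  3.9 -2.2 -0.8 -0.4 -1.5 11.8 -7.9  8.5  3. ]
```

View pics/fit1.png

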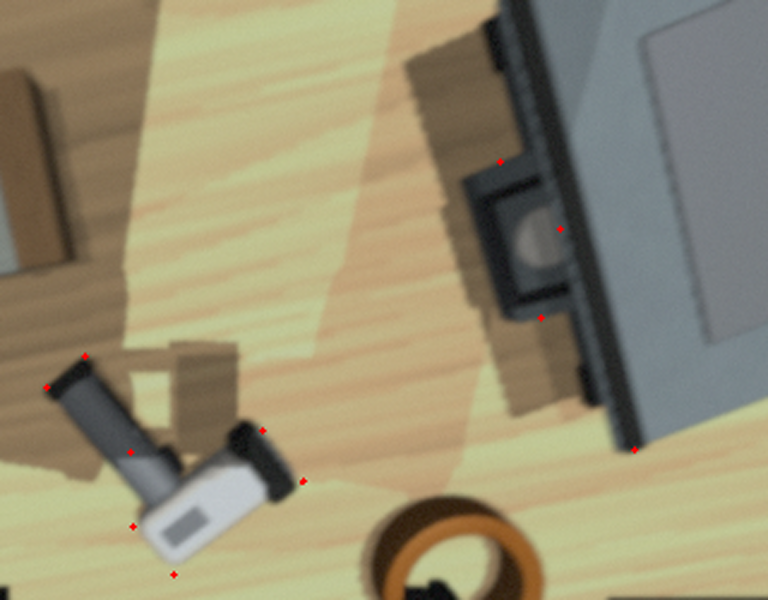

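Run:
```python
from h import *
f=load('w1');W=cloud(f);t=load('top0');T=cloud(t)
print(f['K'],f['k1'],-f['R'].T@f['t'])
# carton & tape tops in both
def rect(W,lo,hi,zl,zh):
    m=(W[...,0]>lo[0])&(W[...,0]<hi[0])&(W[...,1]>lo[1])&(W[...,1]<hi[1])&(W[...,2]>zl)&(W[...,2]<zh)
    q=W[m]; return m.sum(),np.median(q[:,2]).round(4),cv2.minAreaRect(q[:,:2].astype(np.float32))
for n,X in(('w',W),('t',T)):
    print(n,'carton',rect(X,(.38,-.36),(.53,-.24),.04,.06))
    print(n,'tape',rect(X,(.68,-.13),(.83,.01),.035,.06))
    print(n,'scan all',rect(X,(.55,-.31),(.72,-.14),.012,.06))
    print(n,'head',rect(X,(.55,-.31),(.72,-.14),.034,.06))
    print(n,'lid',rect(X,(.35,-.06),(.7,.27),.1,.125))
# lid plane height in wrist
m=(W[...,2]>.09)&(W[...,2]<.13)&(W[...,0]<.68);print(m.sum(),np.median(W[m][:,2]),W[m].min(0),W[m].max(0))
```

```text
[[328.12161819   0.         275.57865674]
 [  0.         328.12161819 209.39567439]
 [  0.           0.           1.        ]] -0.020035636186760384 [ 0.52237941 -0.1852338   0.5111472 ]
w carton (np.int64(4745), np.float64(0.0498), ((0.45498308539390564, -0.2969411015510559), (0.07616201788187027, 0.10117460787296295), 88.61680603027344))
w tape (np.int64(1415), np.float64(0.0473), ((0.7449439764022827, -0.05741092562675476), (0.10417311638593674, 0.08744963258504868), 72.8686294555664))
w scan all (np.int64(3367), np.float64(0.0329), ((0.622488260269165, -0.22582995891571045), (0.14426425099372864, 0.10350208729505539), 23.404987335205078))
w head (np.int64(1583), np.float64(0.0373), ((0.6243934035301208, -0.2228398621082306), (0.13419029116630554, 0.10015557706356049), 21.56096839904785))
w lid (np.int64(23434), np.float64(0.1111), ((0.533356249332428, 0.06921563297510147), (0.22710876166820526, 0.16330493986606598), 10.844889640808105))
t carton (np.int64(828), np.float64(0.0502), ((0.45562463998794556, -0.2975776791572571), (0.07586884498596191, 0.1001836434006691), 88.6633071899414))
t tape (np.int64(423), np.float64(0.0472), ((0.7516496777534485, -0.06106620281934738), (0.10218333452939987, 0.09875685721635818), 1.5276721715927124))
t scan all (np.int64(789), np.float64(0.0335), ((0.6223286986351013, -0.22721074521541595), (0.14405415952205658, 0.10328958183526993), 24.049274444580078))
t head (np.int64(373), np.float64(0.0376), ((0.6225115060806274, -0.22458480298519135), (0.13917005062103271, 0.1000232994556427), 22.170469284057617))
t lid (np.int64(6010), np.float64(0.1103), ((0.5249005556106567, 0.105862557888031), (0.23081345856189728, 0.23760782182216644), 11.05933666229248))
23434 0.11106318180832661 [ 0.43694122 -0.03153678  0.10271136] [0.65893051 0.15012253 0.11515783]
```

Run:
```python
from h import *
f=load('w1');W=cloud(f);P=f['p']
th=np.radians(24);c,s=np.cos(th),np.sin(th)
img=np.zeros((260,320,3),np.uint8);
d=W[...,:2]-[.6245,-.2508];x=d[...,0]*c+d[...,1]*s;y=-d[...,0]*s+d[...,1]*c
m=(abs(x)<.1)&(y>-.06)&(y<.1)&(W[...,2]>.010)
X=x[m]*1000;Y=y[m]*1000;Z=W[m][:,2]*1000;C=P[m]
big=np.zeros((600,800,3),np.uint8)
for a,b,z,cc in zip(X,Y,Z,C):
    cv2.circle(big,(int(400+a*4),int(400-b*4)),2,tuple(int(v) for v in cc[::-1]),-1)
for g in range(-80,100,20):
    cv2.line(big,(400+g*4,0),(400+g*4,599),(0,90,90),1);cv2.line(big,(0,400-g*4),(799,400-g*4),(0,90,90),1)
cv2.circle(big,(400,400),4,(0,0,255),-1)
for (a,b,e,g) in ((-63,-15,37,15),(37,-28,79,74)): cv2.rectangle(big,(400+a*4,400-b*4),(400+e*4,400-g*4),(255,0,255),1)
cv2.imwrite('pics/ortho.png',big)
for r in ((40,75,-20,60),(40,75,62,72),(-50,20,-10,10)):
    k=(X>r[0])&(X<r[1])&(Y>r[2])&(Y<r[3]);print(r,np.median(Z[k]))
```

```text
(40, 75, -20, 60) 37.40828363076152
(40, 75, 62, 72) 37.46193649426486
(-50, 20, -10, 10) 30.81203234817241
```

View pics/ortho.png

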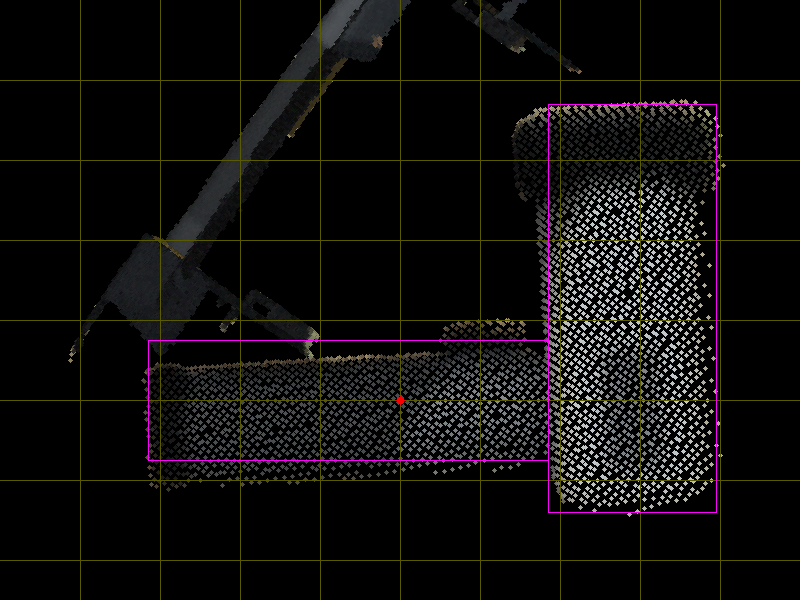

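```bash
cat > ortho.py <<'E'
from h import *
import sys
def ortho(fn,cx,cy,deg,x0,x1,y0,y1,sc,out,zmin=.005,zmax=.3,boxes=()):
    f=load(fn);W=cloud(f);P=cv2.convertScaleAbs(f['p'],alpha=1.4)
    th=np.radians(deg);c,s=np.cos(th),np.sin(th)
    d=W[...,:2]-[cx,cy];x=(d[...,0]*c+d[...,1]*s)*1000;y=(-d[...,0]*s+d[...,1]*c)*1000
    m=(x>x0)&(x<x1)&(y>y0)&(y<y1)&(W[...,2]>zmin)&(W[...,2]<zmax)
    big=np.zeros((int((x1-x0)*sc),int((y1-y0)*sc),3),np.uint8)
    # rows: x (down = -x...), cols: y to left
    o=np.argsort(W[m][:,2])
    for a,b,cc in zip(x[m][o],y[m][o],P[m][o]): cv2.circle(big,(int((y1-b)*sc),int((x1-a)*sc)),2,tuple(int(v) for v in cc[::-1]),-1)
    for g in range(int(x0//20*20),int(x1)+1,20): cv2.line(big,(0,int((x1-g)*sc)),(big.shape[1],int((x1-g)*sc)),(0,140,140) if g%100 else (0,0,255),1)
    for g in range(int(y0//20*20),int(y1)+1,20): cv2.line(big,(int((y1-g)*sc),0),(int((y1-g)*sc),big.shape[0]),(0,140,140) if g%100 else (0,0,255),1)
    for a,b,e,g in boxes: cv2.rectangle(big,(int((y1-b)*sc),int((x1-a)*sc)),(int((y1-g)*sc),int((x1-e)*sc)),(255,0,255),1)
    cv2.imwrite('pics/%s.png'%out,big);return x,y,W
E
python3 - <<'E'
from ortho import *
x,y,W=ortho('w1',.5215,.1195,101,-160,-40,-130,130,3,'o2',boxes=[(-137,-45,-95,45),(-130,-115,95,115),(-132.3,-16,-107.7,16)])
# lid edge: fit front line from points z>.1
m=(W[...,2]>.106)&(W[...,2]<.118)&(x<0)&(abs(y)<130)
for yy in range(-110,111,20):
    k=m&(abs(y-yy)<10)
    if k.sum(): print(yy,'front x',np.percentile(x[k],1).round(1),x[k].min().round(1))
k=m&(x>-120)&(x<-60);print('ymin',np.percentile(y[k],1),y[k].min(),'ymax',y[k].max(),)
for a in range(-120,0,30):
    k=m&(abs(x-a)<15)
    print(a,y[k].min().round(1),y[k].max().round(1))
# top camera
f=load('top0');T=cloud(f);d=T[...,:2]-[.5215,.1195];th=np.radians(101);c,s=np.cos(th),np.sin(th)
x=(d[...,0]*c+d[...,1]*s)*1000;y=(-d[...,0]*s+d[...,1]*c)*1000
m=(T[...,2]>.1)&(T[...,2]<.12)&(abs(x)<150)&(abs(y)<140)
for yy in range(-100,101,40):
    k=m&(abs(y-yy)<20);print('top',yy,x[k].min().round(1),x[k].max().round(1))
for a in range(-100,90,40):
    k=m&(abs(x-a)<20);print('top x',a,y[k].min().round(1),y[k].max().round(1))
E
```

```text
-110 front x -131.1 -132.3
-90 front x -131.3 -132.6
-70 front x -131.1 -132.4
-50 front x -131.2 -132.6
-30 front x -131.4 -133.2
-10 front x -131.7 -132.6
10 front x -131.4 -132.9
30 front x -131.5 -132.6
50 front x -131.6 -132.8
70 front x -131.6 -132.9
90 front x -132.1 -132.6
110 front x -132.6 -133.0
ymin -111.60786173646288 -115.01447988293218 ymax 105.34100186628011
-120 -115.4 111.7
-90 -115.0 100.2
-60 -114.5 88.5
-30 -115.5 77.0
top -100 -132.3 101.7
top -60 -132.5 104.5
top -20 -132.8 99.5
top 20 -132.9 102.1
top 60 -132.8 104.7
top 100 -132.7 103.1
top x -100 -116.1 114.1
top x -60 -115.2 114.5
top x -20 -116.2 114.5
top x 20 -115.7 114.7
top x 60 -114.8 114.7
```

View pics/o2.png

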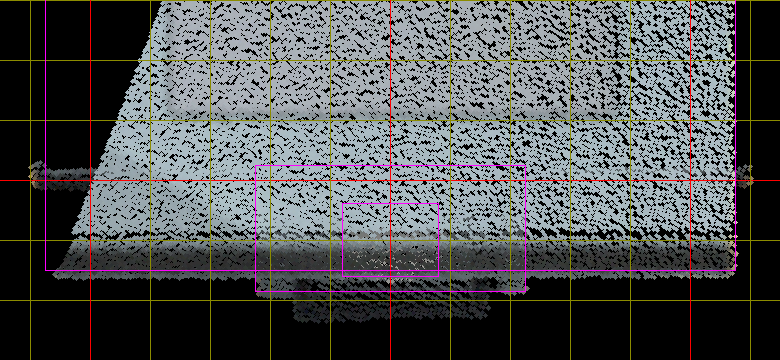

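Run:
```python
from ortho import *
np.save('case.npy',[.5218,.1178,np.radians(101)]);np.save('scan.npy',[.626,-.254,np.radians(26)])
x,y,W=ortho('w1',.5218,.1178,101,-160,-100,-60,60,6,'o3')
z=W[...,2]*1000
for yy in(-40,-30,-20,-10,0,10,20,30,40):
    k=(abs(y-yy)<3)&(x<-125)&(x>-160)&(z>10)&(z<100)
    o=np.argsort(x[k]);print(yy,[(int(a),int(b)) for a,b in zip(x[k][o][::6],z[k][o][::6])])
```

```text
-40 [(-136, 33), (-135, 32), (-134, 24), (-134, 15), (-134, 17), (-132, 35), (-130, 37), (-129, 39), (-128, 40), (-126, 40)]
-30 [(-144, 48), (-142, 48), (-140, 47), (-139, 50), (-138, 52), (-137, 52), (-136, 55), (-135, 17), (-134, 10), (-133, 43), (-133, 49), (-131, 57), (-130, 56), (-129, 40), (-129, 49), (-127, 60), (-126, 59), (-125, 45), (-125, 53)]
-20 [(-143, 45), (-142, 49), (-141, 48), (-137, 44), (-134, 40), (-134, 12), (-131, 37), (-130, 38), (-128, 40), (-127, 40), (-125, 40), (-125, 44)]
-10 [(-143, 45), (-142, 47), (-141, 48), (-137, 44), (-135, 14), (-134, 40), (-131, 38), (-130, 52), (-128, 51), (-128, 40), (-127, 41), (-126, 53), (-125, 56)]
0 [(-144, 46), (-142, 46), (-141, 49), (-138, 45), (-135, 42), (-134, 15), (-132, 37), (-131, 50), (-130, 50), (-130, 37), (-129, 54), (-128, 54), (-127, 54), (-126, 55), (-125, 57)]
10 [(-144, 45), (-143, 48), (-142, 47), (-139, 45), (-137, 45), (-135, 13), (-132, 37), (-130, 39), (-129, 40), (-128, 52), (-127, 40), (-127, 55), (-126, 56), (-125, 41)]
20 [(-145, 48), (-143, 48), (-142, 47), (-141, 48), (-138, 45), (-136, 42), (-135, 41), (-132, 39), (-131, 37), (-129, 39), (-128, 39), (-127, 40), (-125, 43)]
30 [(-145, 45), (-144, 47), (-141, 48), (-140, 48), (-139, 50), (-137, 42), (-136, 11), (-136, 23), (-136, 11), (-135, 52), (-134, 33), (-133, 35), (-132, 35), (-131, 56), (-130, 56), (-129, 39), (-128, 60), (-127, 59), (-125, 41)]
40 [(-137, 32), (-136, 34), (-136, 14), (-136, 34), (-135, 17), (-134, 36), (-133, 35), (-132, 36), (-130, 40), (-130, 41), (-128, 41), (-127, 40), (-125, 41)]
```

I measured the case at centre (0.522, 0.118), yaw 101°, with heights matching the description. The scanner grip is at (0.626, -0.254), yaw 26°. The nose is about 50 mm wide, so I'll use the 30 mm handle end as the probe instead. Next I align the gripper over the handle.

>>> move_arm:
  series:
    - [-0.006,-0.01,0.04,-0.13]
    - [-0.012,-0.02,0.08,-0.26]
    - [-0.018,-0.03,0.12,-0.39]
    - [-0.024,-0.04,0.16,-0.52]
    - [-0.0295,-0.048,0.197,-0.648]
    - [-0.0295,-0.048,0.197,-0.648]

```text
time: 6.5
ee_pos: [0.6211, -0.2523, 0.1134]
eef_rot: [-0.225, 0.974, -0.003, 0.008]
ft_force: [-0.3, 0.8, -0.2]
width: 0.0866
```

```bash
python3 -c "
from h import *
st();snap('wrist','w2')"
```

```text
t 6.5 p [ 0.6211 -0.2523  0.1134] q [ 0.018  0.483  0.416  1.461 -0.205  1.224  2.484] F [-0.3   0.76 -0.23] w 0.0866
[[-0.898 -0.439  0.016]
 [-0.439  0.898 -0.002]
 [-0.014 -0.009 -1.   ]]
```

View pics/w2.png

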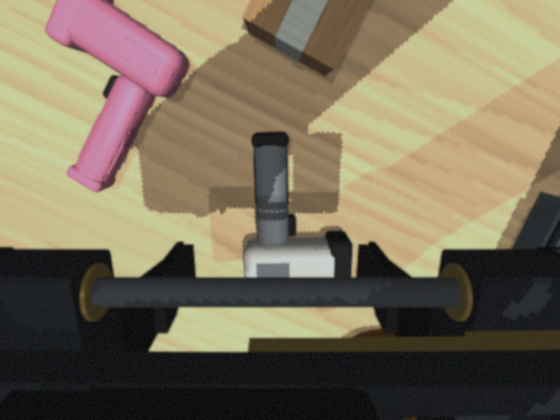

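Run:
```python
from ortho import *
f=load('w2');W=cloud(f)
d=W[...,:2]-[.626,-.254];th=np.radians(26);c,s=np.cos(th),np.sin(th)
x=(d[...,0]*c+d[...,1]*s)*1000;y=(-d[...,0]*s+d[...,1]*c)*1000;z=W[...,2]*1000
m=(z>12)&(z<45)&(abs(y)<100)
for a in range(-70,50,10):
    k=m&(abs(x-a)<5)&(abs(y)<30)
    if k.sum():print(a,np.percentile(y[k],[1,50,99]).round(1),np.percentile(z[k],90).round(1))
k=m&(abs(y)<10);print('tail x',x[k].min())
```

```text
-60 [-17.1  -1.2  13.8] 33.0
-50 [-16.3  -1.2  13.3] 32.3
-40 [-16.3  -1.3  13.3] 32.2
-30 [-15.6  -1.3  13.4] 32.2
-20 [-15.7  -0.5  13.5] 32.1
-10 [-15.8  -0.5  13.9] 32.1
0 [-15.1  -0.6  13.8] 32.1
10 [-14.5   2.1  20.8] 32.1
20 [-14.7   3.   21.5] 32.0
30 [-13.9   3.   21.6] 32.1
40 [-24.7   4.8  29.4] 36.4
tail x -139.5578491018212
```

>>> move_arm:
  series:
    - [0,-0.004,0.03,0]
    - [0,-0.004,0.06,0]
    - [0,-0.004,0.085,0]
    - [0,-0.004,0.1,0]
    - [0,-0.004,0.108,0]
    - [0,-0.004,0.108,0]

```text
time: 7.15
ee_pos: [0.6293, -0.2564, 0.0121]
eef_rot: [-0.224, 0.974, -0.005, 0.012]
ft_force: [1.0, 1.4, 0.3]
width: 0.087
```

>>> move_arm:
  series:
    - [0,0,0,0]
    - [0,0,0,0]
    - [0,0,0,0]
    - [0,0,0,0]
    - [0,0,0,0]
  claw: -1
  newtons: 50

```text
time: 7.65
ee_pos: [0.629, -0.2568, 0.0118]
eef_rot: [-0.225, 0.974, -0.005, 0.012]
ft_force: [0.3, 0.7, 0.1]
width: 0.0547
```

>>> move_arm:
  series:
    - [0.003,0,0.005,0]
    - [0.006,0,0.008,0]
    - [0.006,0,0.008,0]
  claw: 0.3

```text
time: 7.95
ee_pos: [0.6226, -0.2598, 0.0026]
eef_rot: [-0.224, 0.974, -0.005, 0.011]
ft_force: [0.4, 0.1, 0.9]
width: 0.0569
```

```bash
python3 -c "
from h import *
st()"
```

```text
t 7.95 p [ 0.6226 -0.2598  0.0026] q [ 0.055  0.591  0.376  1.55  -0.248  1.022  2.522] F [0.35 0.09 0.91] w 0.0569
[[-0.899 -0.437  0.024]
 [-0.437  0.899 -0.004]
 [-0.02  -0.014 -1.   ]]
```

>>> move_arm:
  series:
    - [0,0.0025,0,0]
    - [0,0.0025,0,0]
    - [0,0.0025,0,0]
    - [0,0.0025,0,0]
    - [0,0.0025,0,0]
    - [0,0.0025,0,0]
  claw: -1
  newtons: 50

```text
time: 8.55
ee_pos: [0.6227, -0.2572, 0.0035]
eef_rot: [-0.225, 0.974, -0.005, 0.012]
ft_force: [-0.0, 0.3, -0.2]
width: 0.0166
```

```bash
python3 -c "
from h import *
st();snap('wrist','w3');snap('scene','s3');st();crop('s3',180,60,320,280,2.7,'s3c')"
```

```text
t 8.55 p [ 0.6227 -0.2572  0.0035] q [ 0.051  0.587  0.376  1.555 -0.247  1.02   2.519] F [-0.03  0.34 -0.16] w 0.0166
[[-0.899 -0.438  0.026]
 [-0.438  0.899 -0.004]
 [-0.021 -0.015 -1.   ]]
t 8.65 p [ 0.6227 -0.2572  0.0035] q [ 0.051  0.587  0.376  1.555 -0.247  1.02   2.519] F [ 0.82 -0.48 -0.62] w 0.0089
[[-0.899 -0.438  0.026]
 [-0.438  0.899 -0.004]
 [-0.021 -0.015 -1.   ]]
```

View pics/w3.png

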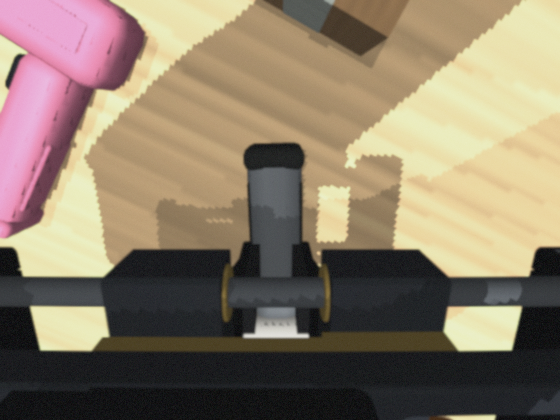

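View pics/s3c.png

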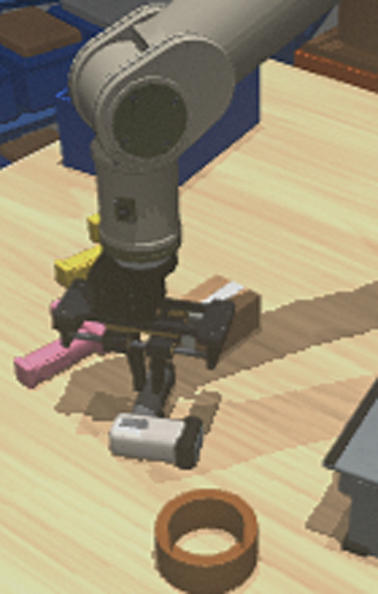

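>>> move_arm:
  series:
    - [0,0,0,0]
    - [0,0,0,0]

```text
time: 8.85
ee_pos: [0.6226, -0.2572, 0.0034]
eef_rot: [-0.225, 0.974, -0.005, 0.012]
ft_force: [0.6, 0.0, -0.7]
width: 0.0013
```

```bash
python3 -c "
from h import *
st();snap('wrist','w4')"
```

```text
t 8.85 p [ 0.6226 -0.2572  0.0034] q [ 0.051  0.587  0.376  1.555 -0.247  1.02   2.519] F [ 0.58  0.02 -0.72] w 0.0013
[[-0.899 -0.438  0.026]
 [-0.438  0.899 -0.004]
 [-0.021 -0.015 -1.   ]]
```

View pics/w4.png

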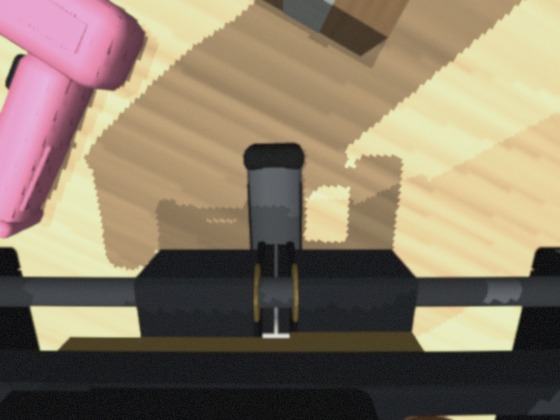

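Run:
```python
from h import *
p,d,c=snap('scene','s4')
f=load('s4');W=cloud(f)
print('TCP px',w2px(f,[.6226,-.2572,.0034]),w2px(f,[.626,-.254,.032]))
crop('s4',215,180,265,240,12,'s4c')
im=cv2.imread('pics/s4c.png')
for P in([.6226,-.2572,.0034],[.626,-.254,.032]):
    u=w2px(f,P)[0];u=((u-[215,180]+.5)*12).astype(int);cv2.circle(im,tuple(u),5,(0,0,255),-1)
cv2.imwrite('pics/s4d.png',im)
for v in range(190,225,3): print(v,[tuple((W[v,u]*1000).astype(int)) for u in (234,237,240,243)])
```

```text
TCP px [[234.69188173 211.47081875]] [[234.12738824 205.68236363]]
190 [(np.int64(646), np.int64(-228), np.int64(120)), (np.int64(642), np.int64(-219), np.int64(122)), (np.int64(637), np.int64(-211), np.int64(123)), (np.int64(632), np.int64(-204), np.int64(123))]
193 [(np.int64(626), np.int64(-248), np.int64(86)), (np.int64(625), np.int64(-237), np.int64(90)), (np.int64(537), np.int64(-310), np.int64(0)), (np.int64(531), np.int64(-302), np.int64(0))]
196 [(np.int64(628), np.int64(-248), np.int64(75)), (np.int64(623), np.int64(-240), np.int64(76)), (np.int64(578), np.int64(-271), np.int64(31)), (np.int64(567), np.int64(-268), np.int64(26))]
199 [(np.int64(628), np.int64(-249), np.int64(63)), (np.int64(620), np.int64(-244), np.int64(60)), (np.int64(586), np.int64(-264), np.int64(28)), (np.int64(576), np.int64(-260), np.int64(23))]
202 [(np.int64(628), np.int64(-251), np.int64(50)), (np.int64(620), np.int64(-245), np.int64(48)), (np.int64(600), np.int64(-251), np.int64(31)), (np.int64(578), np.int64(-260), np.int64(12))]
205 [(np.int64(622), np.int64(-257), np.int64(30)), (np.int64(617)
[... 580 characters left out ...]
.int64(-217), np.int64(36)), (np.int64(633), np.int64(-223), np.int64(19)), (np.int64(613), np.int64(-229), np.int64(1))]
217 [(np.int64(670), np.int64(-213), np.int64(38)), (np.int64(663), np.int64(-207), np.int64(36)), (np.int64(656), np.int64(-201), np.int64(34)), (np.int64(653), np.int64(-191), np.int64(38))]
220 [(np.int64(678), np.int64(-206), np.int64(35)), (np.int64(675), np.int64(-196), np.int64(38)), (np.int64(668), np.int64(-191), np.int64(37)), (np.int64(665), np.int64(-181), np.int64(40))]
223 [(np.int64(684), np.int64(-201), np.int64(31)), (np.int64(681), np.int64(-191), np.int64(34)), (np.int64(674), np.int64(-186), np.int64(32)), (np.int64(671), np.int64(-176), np.int64(35))]
```

View pics/s4d.png

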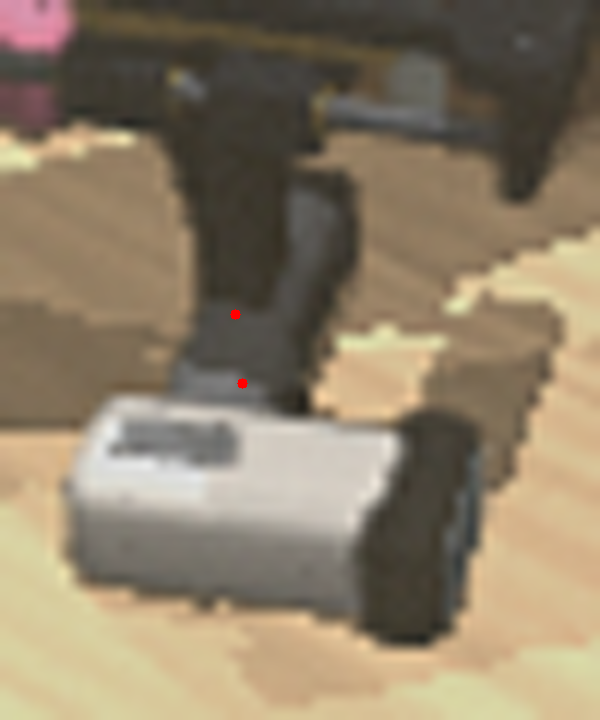

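```bash
python3 - <<'E'
from h import *
f=load('s1');W=cloud(f)
m=(abs(W[...,0]-.60)<.03)&(abs(W[...,1]+.20)<.08)&(W[...,2]>.2)&(W[...,2]<.5)
q=W[m];print(m.sum(),q[:,2].min(), np.percentile(q[:,2],[1,5]))
o=np.argsort(q[:,2])[:12];print(q[o].round(3))
print(w2px(f,[.5995,-.2011,.3159]))
E
python3 - <<'E'
import sys;sys.path.insert(0,'.')
import os;os.chdir('.')
from h import *
crop('s1',210,60,300,130,8,'s1c')
im=cv2.imread('pics/s1c.png');f=load('s1')
R=np.array([[-0.981,.193,.026],[.193,.981,-.004],[-.026,.001,-1]])
for k in(-.0435,0,.0435):
    u=w2px(f,np.array([.5995,-.2011,.3159])+R[:,1]*k)[0];cv2.circle(im,tuple(((u-[210,60]+.5)*8).astype(int)),5,(0,0,255),-1)
cv2.imwrite('pics/s1d.png',im)
E
```

```text
1634 0.3484016935706431 [0.3520396 0.3637055]
[[ 0.607 -0.159  0.348]
 [ 0.609 -0.16   0.349]
 [ 0.584 -0.25   0.349]
 [ 0.597 -0.256  0.35 ]
 [ 0.594 -0.251  0.35 ]
 [ 0.597 -0.253  0.351]
 [ 0.619 -0.159  0.351]
 [ 0.605 -0.157  0.351]
 [ 0.595 -0.257  0.351]
 [ 0.597 -0.259  0.352]
 [ 0.604 -0.154  0.352]
 [ 0.589 -0.249  0.352]]
[[248.69364919 127.20795568]]
```

View pics/s1d.png

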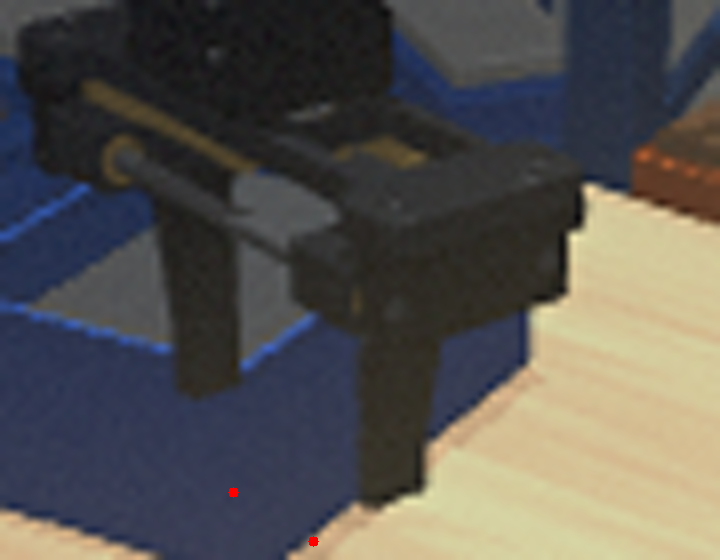

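Run:
```python
from h import *
f=load('s1')
R=np.array([[-0.981,.193,.026],[.193,.981,-.004],[-.026,.001,-1]])
for k,uv in((.051,(392,492)),(-.051,(207,388))):
    P=np.array([.5995,-.2011,.3159])+R[:,1]*k
    t=(np.array(uv)+.5)/8-.5+[210,60]
    for dz in (0,.02,.025,.03,.035,.04): print(k,dz,(w2px(f,P-R[:,2]*dz)[0]-t).round(1))
f=load('w1');cal=f
# wrist cam: finger tips in tool coordinates
W=cloud(f);tc=(W-np.array([.5995,-.2011,.3159]))@R
m=(abs(tc[...,0])<.03)&(abs(tc[...,1])<.08)&(tc[...,2]>-.12)&(tc[...,2]<.03)
q=tc[m];print(m.sum());
for lo in np.arange(-.12,.03,.01):
    k=(q[:,2]>lo)&(q[:,2]<=lo+.01);print(lo.round(3),k.sum(),q[k].min(0).round(3) if k.sum() else '',q[k].max(0).round(3) if k.sum() else '')
```

```text
0.051 0 [ 2.4 13.7]
0.051 0.02 [2.4 6.7]
0.051 0.025 [2.4 4.9]
0.051 0.03 [2.4 3.1]
0.051 0.035 [2.4 1.3]
0.051 0.04 [ 2.4 -0.6]
-0.051 0 [ 1.6 12. ]
-0.051 0.02 [1.3 5.2]
-0.051 0.025 [1.3 3.4]
-0.051 0.03 [1.2 1.7]
-0.051 0.035 [ 1.1 -0.1]
-0.051 0.04 [ 1.  -1.8]
7458
-0.12 1462 [-0.025 -0.049 -0.12 ] [ 0.03  0.05 -0.11]
-0.11 1218 [-0.026 -0.051 -0.11 ] [ 0.03   0.052 -0.1  ]
-0.1 967 [-0.012 -0.049 -0.1  ] [ 0.012  0.05  -0.09 ]
-0.09 1221 [-0.012 -0.048 -0.09 ] [ 0.005  0.05  -0.08 ]
-0.08 457 [-0.01  -0.055 -0.08 ] [ 0.011  0.057 -0.07 ]
-0.07 624 [-0.011 -0.054 -0.07 ] [ 0.011  0.056 -0.06 ]
-0.06 610 [-0.001 -0.052 -0.06 ] [ 0.011  0.054 -0.05 ]
-0.05 605 [-0.007 -0.052 -0.05 ] [ 0.011  0.053 -0.04 ]
-0.04 294 [-0.009 -0.052 -0.04 ] [ 0.011  0.053 -0.034]
-0.03 0  
-0.02 0  
-0.01 0  
-0.0 0  
0.01 0  
0.02 0
```

Both cameras put the real fingertips about 34 mm short of the reported TCP along the tool axis, so the fingers closed just above the handle. From here I take real tip height = reported z + 34 mm. Next I open, descend and grip again.

>>> move_arm:
  series:
    - [0,0,-0.005,0]
    - [0,0,-0.005,0]
    - [0,0,-0.005,0]
    - [0,0,-0.005,0]
    - [0,0,-0.005,0]
    - [0,0,-0.005,0]
    - [0.003,0,0.01,0]
    - [0.003,0,0.02,0]
    - [0.003,0,0.028,0]
    - [0.003,0,0.03,0]
    - [0.003,0,0.03,0]
  claw: 0.4

```text
time: 10.05
ee_pos: [0.6204, -0.2585, -0.0273]
eef_rot: [-0.225, 0.974, -0.005, 0.012]
ft_force: [0.1, -0.2, -0.0]
width: 0.0609
```

Run:
```python
from h import *
st();snap('wrist','w5')
```

```text
t 10.05 p [ 0.6204 -0.2585 -0.0273] q [ 0.065  0.621  0.36   1.574 -0.257  0.968  2.529] F [ 0.11 -0.18 -0.  ] w 0.0609
[[-0.899 -0.438  0.025]
 [-0.438  0.899 -0.004]
 [-0.02  -0.015 -1.   ]]
```

View pics/w5.png

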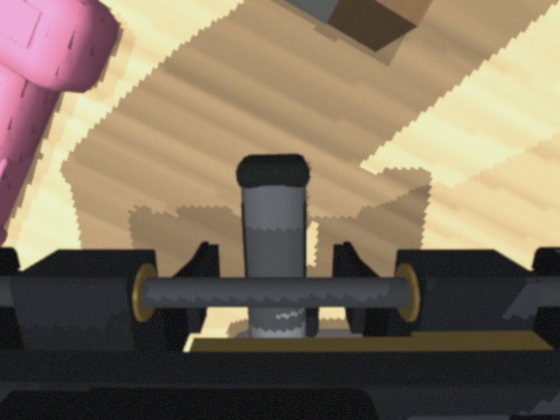

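>>> move_arm:
  series:
    - [0,0,0,0]
    - [0,0,0,0]
    - [0,0,0,0]
    - [0,0,0,0]
    - [0,0,0,0]
    - [0,0,0,0]
  claw: -1
  newtons: 50

```text
time: 10.7
ee_pos: [0.6207, -0.2586, -0.0265]
eef_rot: [-0.225, 0.974, -0.005, 0.012]
ft_force: [-0.7, -0.6, 0.7]
width: 0.0295
```

The grip holds at 29.5 mm, which is the handle width. Next I lift, turn the handle end towards the case and move in front of the button.

>>> move_arm:
  series:
    - [0,0,-0.03,0]
    - [0,0,-0.07,0]
    - [0,0,-0.102,0]
    - [-0.0017,0.0128,-0.102,0.141]
    - [-0.0034,0.0257,-0.102,0.282]
    - [-0.005,0.0385,-0.102,0.423]
    - [-0.0067,0.0513,-0.102,0.564]
    - [-0.0084,0.0642,-0.102,0.705]
    - [-0.01,0.077,-0.102,0.846]
    - [-0.0117,0.0898,-0.102,0.987]
    - [-0.0134,0.1027,-0.102,1.128]
    - [-0.0151,0.1155,-0.102,1.269]
    - [-0.0168,0.1283,-0.102,1.41]
    - [-0.0185,0.1411,-0.102,1.551]
    - [-0.02,0.154,-0.102,1.692]
    - [-0.0218,0.1668,-0.102,1.833]
    - [-0.0218,0.1668,-0.102,1.833]
    - [-0.0218,0.1668,-0.102,1.833]

```text
time: 12.5
ee_pos: [0.5646, -0.0987, 0.0731]
eef_rot: [0.634, 0.773, 0.006, 0.011]
ft_force: [0.2, -0.6, -3.7]
width: 0.0295
```

Run:
```python
from h import *
st();snap('wrist','w6');snap('scene','s6');crop('s6',190,60,420,310,2.4,'s6c')
```

```text
t 12.5 p [ 0.5646 -0.0987  0.0731] q [-0.519  0.349  0.734  1.798 -0.264  1.068  0.504] F [ 0.17 -0.64 -3.66] w 0.0295
[[-0.195  0.981  0.025]
 [ 0.981  0.195 -0.005]
 [-0.009  0.024 -1.   ]]
```

View pics/w6.png

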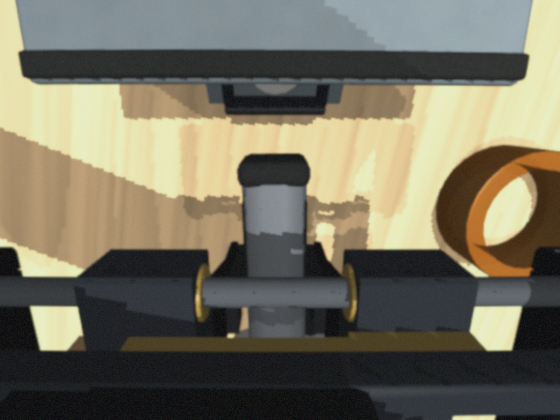

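View pics/s6c.png

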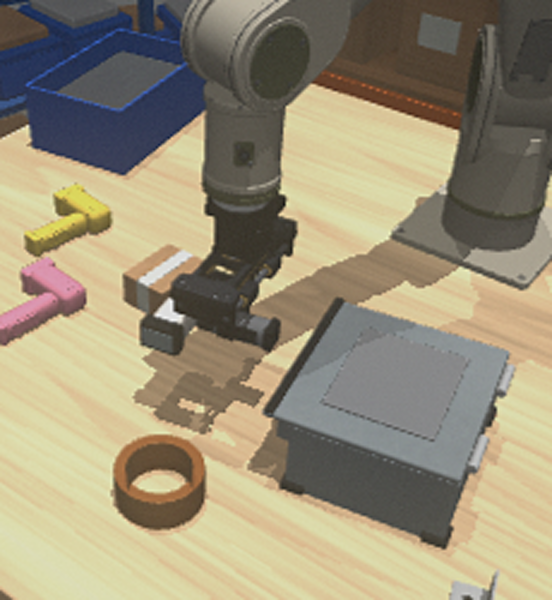

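Run:
```python
from ortho import *
f=load('w6');W=cloud(f);d=W[...,:2]-[.5218,.1178];th=np.radians(101);c,s=np.cos(th),np.sin(th)
x=(d[...,0]*c+d[...,1]*s)*1000;y=(-d[...,0]*s+d[...,1]*c)*1000;z=W[...,2]*1000
m=(z>85)&(x>-215)&(x<-150)&(abs(y)<40)
print('tail x',np.percentile(x[m],[95,99,100]),'y',np.percentile(y[m],[1,50,99]))
for a in(-200,-190,-180,-170):
    k=m&(abs(x-a)<5);print(a,np.percentile(y[k],[1,50,99]).round(1),np.percentile(z[k],[2,90]).round(1))
k=(z>100)&(z<120)&(x>-140)&(x<-60);print('lip x',x[k].min(),'z',np.median(z[k]), 'y',y[k].min(),y[k].max())
```

```text
tail x [-180.42473698 -164.26901087 -162.49368879] y [-39.10302593   0.16623343  39.16343809]
-200 [-39.4 -13.5  38.8] [126.4 221.6]
-190 [-39.    2.3  39.2] [131.1 224.5]
-180 [-39.5  -6.9  39.5] [128.  201.9]
-170 [-14.    1.5  16.5] [129.6 133. ]
lip x -131.00716531814547 z 109.50440118848528 y -115.94991316174702 114.27571373579127
```

>>> move_arm:
  series:
    - [0,0,0.025,0]
    - [0,0,0.047,0]
    - [0,0,0.047,0]
    - [0.015,0,0.047,0]
    - [0.03,0,0.047,0]
    - [0.034,0,0.047,0]
    - [0.034,0,0.047,0]

```text
time: 13.3
ee_pos: [0.56, -0.0654, 0.0268]
eef_rot: [0.636, 0.772, 0.007, 0.012]
ft_force: [-0.5, -0.7, -4.9]
width: 0.0297
```

Run:
```python
from h import *
st();snap('scene','s7');crop('s7',190,60,420,310,2.4,'s7c')
```

```text
t 13.3 p [ 0.56   -0.0654  0.0268] q [-0.554  0.388  0.703  1.861 -0.299  0.972  0.469] F [-0.45 -0.67 -4.87] w 0.0297
[[-0.191  0.981  0.027]
 [ 0.981  0.191 -0.004]
 [-0.009  0.025 -1.   ]]
```

View pics/s7c.png

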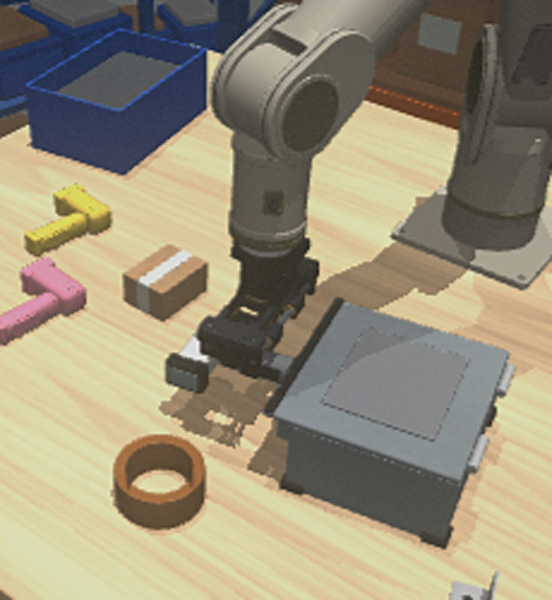

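>>> move_arm:
  series:
    - [0.003,0,0,0]
    - [0.006,0,0,0]
    - [0.009,0,0,0]
    - [0.011,0,0,0]

```text
time: 13.75
ee_pos: [0.5575, -0.0554, 0.0261]
eef_rot: [0.637, 0.771, 0.006, 0.012]
ft_force: [0.1, -4.4, -1.7]
width: 0.0298
```

>>> move_arm:
  series:
    - [0.003,0,0,0]
    - [0.003,0,0,0]

```text
time: 13.95
ee_pos: [0.5568, -0.0517, 0.0259]
eef_rot: [0.636, 0.771, 0.006, 0.011]
ft_force: [1.0, -5.7, -0.9]
width: 0.0296
```

Run:
```python
from h import *
st();snap('scene','s8');crop('s8',190,60,420,310,2.4,'s8c')
```

```text
t 13.95 p [ 0.5568 -0.0517  0.0259] q [-0.581  0.379  0.702  1.873 -0.291  0.967  0.438] F [ 0.96 -5.67 -0.85] w 0.0296
[[-0.19   0.981  0.026]
 [ 0.982  0.19  -0.005]
 [-0.009  0.024 -1.   ]]
```

View pics/s8c.png

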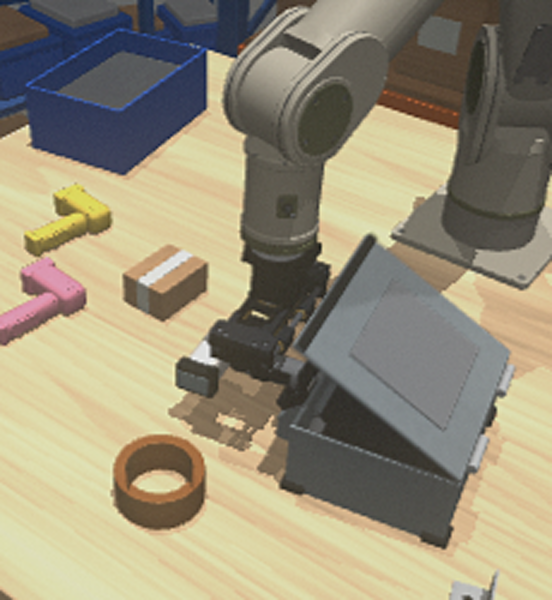

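The lid has popped open. I back the scanner away and set it down on the bench.

>>> move_arm:
  series:
    - [-0.015,0,0,0]
    - [-0.04,0,0,0]
    - [-0.075,0,0,0]
    - [-0.105,0,0,0]
    - [-0.13,0,0.01,0]
    - [-0.13,0,0.025,0]
    - [-0.13,0,0.038,0]
    - [-0.13,0,0.046,0]
    - [-0.13,0,0.05,0]
    - [-0.13,0,0.051,0]
    - [-0.13,0,0.051,0]

```text
time: 15.1
ee_pos: [0.5831, -0.1791, -0.0237]
eef_rot: [0.636, 0.772, 0.007, 0.011]
ft_force: [-0.6, -0.4, -2.8]
width: 0.0297
```

Run:
```python
from h import *
st()
```

```text
t 15.1 p [ 0.5831 -0.1791 -0.0237] q [-0.294  0.561  0.661  1.766 -0.423  0.932  0.734] F [-0.58 -0.41 -2.75] w 0.0297
[[-0.191  0.981  0.026]
 [ 0.982  0.191 -0.004]
 [-0.009  0.025 -1.   ]]
```

>>> move_arm:
  series:
    - [0,0,0.0015,0]
    - [0,0,0.003,0]
    - [0,0,0.003,0]

```text
time: 15.4
ee_pos: [0.584, -0.1795, -0.026]
eef_rot: [0.636, 0.771, 0.007, 0.012]
ft_force: [0.4, 1.4, 4.2]
width: 0.03
```

>>> move_arm:
  series:
    - [0,0,0,0]
    - [0,0,0,0]
    - [0,0,0,0]
    - [0,0,0,0]
    - [0,0,-0.02,0]
    - [0,0,-0.06,0]
    - [0,0,-0.11,0]
    - [0,0,-0.16,0]
    - [0,0,-0.21,0]
    - [0,0,-0.26,0]
    - [0,0,-0.31,0]
    - [0,0,-0.33,0]
  claw: 0.3

```text
time: 16.6
ee_pos: [0.5752, -0.1791, 0.3081]
eef_rot: [0.637, 0.771, 0.008, 0.014]
ft_force: [-0.2, -1.0, -0.2]
width: 0.0566
```

Run:
```python
from h import *
st();snap('wrist','w9');snap('scene','s9');
```

```text
t 16.6 p [ 0.5752 -0.1791  0.3081] q [-0.414  0.267  0.815  1.386 -0.2    1.539  0.573] F [-0.21 -1.   -0.22] w 0.0566
[[-0.189  0.981  0.032]
 [ 0.982  0.189 -0.005]
 [-0.011  0.03  -0.999]]
```

View pics/w9.png

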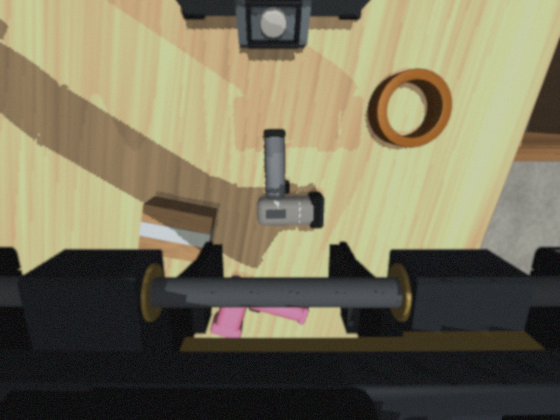

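View pics/s9.png

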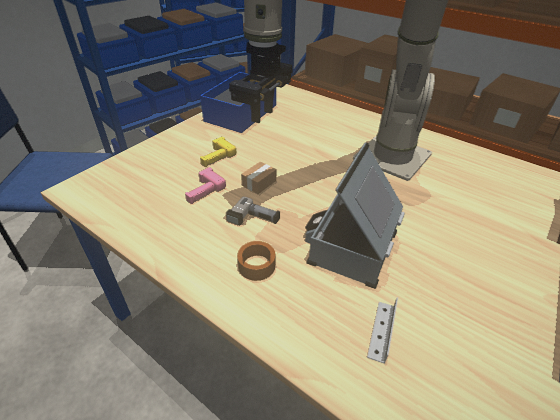

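```bash
cat > lid.py <<'E'
from h import *
def lid(fn):
    f=load(fn);W=cloud(f);c0=np.load('case.npy');d=W[...,:2]-c0[:2];c,s=np.cos(c0[2]),np.sin(c0[2])
    x=(d[...,0]*c+d[...,1]*s);y=(-d[...,0]*s+d[...,1]*c);z=W[...,2]
    r=np.hypot(.095-x,z-.105);A=np.arctan2(z-.105,.095-x)
    m=(abs(y)<.11)&(r<.24)&(r>.06)&(A>.3)&(A<2.1)&(z>.13)
    h,e=np.histogram(A[m],bins=np.arange(.3,2.1,.02));i=h.argmax();print('A mode',e[i],h[i],h.sum())
    k=m&(abs(A-e[i]-.01)<.05);print('A med',np.median(A[k]),'rmax',np.percentile(r[k],[98,99.5]),'y',np.percentile(y[k],[1,99]))
if __name__=='__main__':
    import sys; lid(sys.argv[1])
E
python3 lid.py s9
```

```text
A mode 0.9200000000000006 857 2857
A med 0.9300055501370781 rmax [0.22409137 0.22504308] y [-0.10839248  0.10702558]
```

The scene shows the scanner back on the bench at about (252,212) and the lid resting at 0.90 rad. I turn a quarter turn and go above the lip, to straddle it with the fingers.

>>> move_arm:
  series:
    - [0.02,0,-0.005,0.13]
    - [0.045,0.001,-0.01,0.26]
    - [0.07,0.001,-0.015,0.4]
    - [0.095,0.002,-0.02,0.54]
    - [0.12,0.002,-0.0208,0.68]
    - [0.145,0.003,-0.0208,0.82]
    - [0.17,0.003,-0.0208,0.96]
    - [0.195,0.004,-0.0208,1.1]
    - [0.22,0.005,-0.0208,1.24]
    - [0.245,0.005,-0.0208,1.38]
    - [0.267,0.0054,-0.0208,1.5]
    - [0.267,0.0054,-0.0208,1.571]
    - [0.267,0.0054,-0.0208,1.571]

```text
time: 18.0
ee_pos: [0.5279, 0.0856, 0.3202]
eef_rot: [0.995, 0.095, 0.012, 0.004]
ft_force: [0.5, -1.1, -0.1]
width: 0.0565
```

Run:
```python
from h import *
st();snap('wrist','w10');snap('scene','s10');crop('s10',250,60,450,290,2.6,'s10c')
```

```text
t 18.0 p [0.5279 0.0856 0.3202] q [-0.974  0.063  0.769  1.525 -0.034  1.549 -1.585] F [ 0.52 -1.14 -0.07] w 0.0565
[[ 0.982  0.19   0.024]
 [ 0.19  -0.982 -0.005]
 [ 0.023  0.01  -1.   ]]
```

View pics/w10.png

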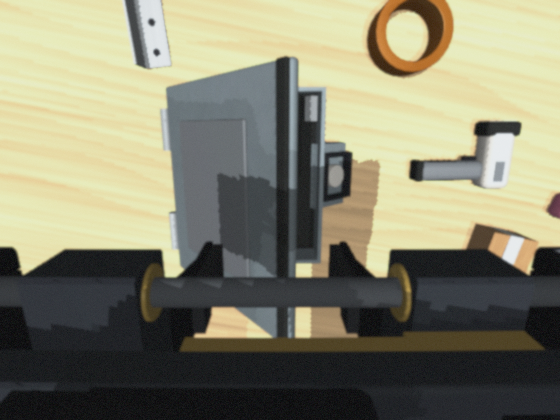

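View pics/s10c.png

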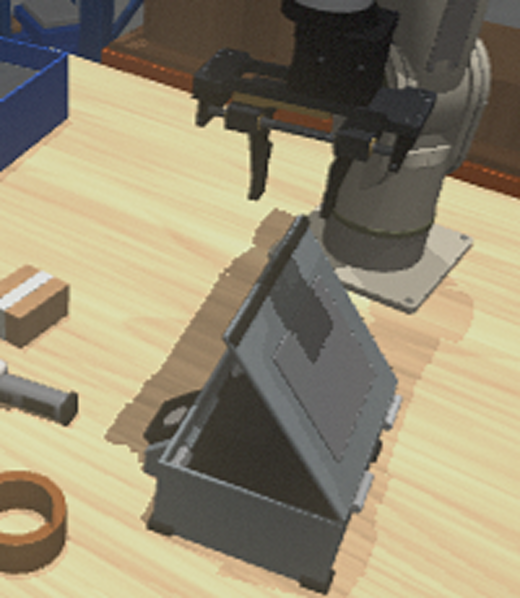

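>>> move_arm:
  series:
    - [0,0,0.035,0]
    - [0,0,0.07,0]
    - [0,0,0.095,0]
    - [0,0,0.102,0]
    - [0,0,0.102,0]
    - [0,-0.006,0.102,0]
    - [0,-0.012,0.102,0]
    - [0,-0.017,0.1,0]
    - [0,-0.022,0.097,0]
    - [0,-0.028,0.094,0]
    - [0,-0.034,0.091,0]

```text
time: 19.2
ee_pos: [0.5244, 0.1186, 0.2307]
eef_rot: [0.995, 0.095, 0.013, 0.003]
ft_force: [1.3, -1.3, 0.9]
width: 0.0567
```

```bash
python3 - <<'E'
from h import *
st();snap('scene','s11');crop('s11',250,60,450,290,2.6,'s11c')
E
python3 lid.py s11
```

```text
t 19.2 p [0.5244 0.1186 0.2307] q [-1.002  0.094  0.742  1.683 -0.054  1.365 -1.632] F [ 1.31 -1.31  0.87] w 0.0567
[[ 0.982  0.19   0.026]
 [ 0.19  -0.982 -0.004]
 [ 0.025  0.009 -1.   ]]
A mode 1.0400000000000007 731 2625
A med 1.0498888460080318 rmax [0.22462666 0.23513829] y [-0.10884537  0.10649579]
```

View pics/s11c.png

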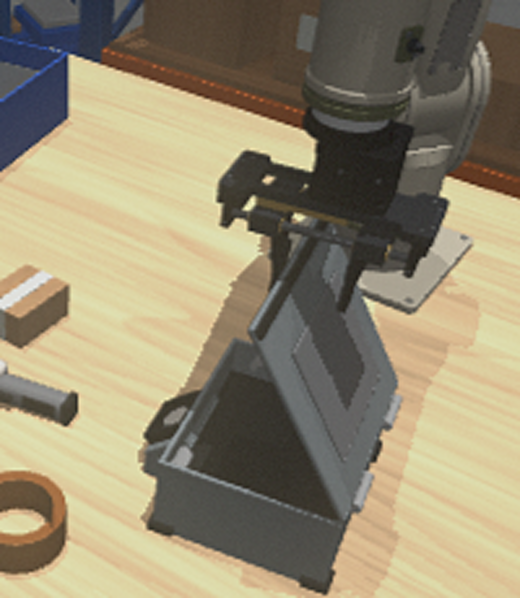

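>>> move_arm:
  series:
    - [0,-0.007,-0.004,0]
    - [0,-0.014,-0.008,0]
    - [0,-0.021,-0.011,0]
    - [0,-0.028,-0.014,0]
    - [0,-0.036,-0.018,0]
    - [0,-0.044,-0.021,0]
    - [0,-0.052,-0.024,0]
    - [0,-0.06,-0.026,0]
    - [0,-0.068,-0.028,0]
    - [0,-0.076,-0.03,0]
    - [0,-0.084,-0.032,0]
    - [0,-0.092,-0.033,0]
    - [0,-0.099,-0.034,0]
    - [0,-0.106,-0.035,0]
    - [0,-0.113,-0.035,0]
    - [0,-0.119,-0.035,0]
    - [0,-0.125,-0.035,0]
    - [0,-0.131,-0.035,0]
    - [0,-0.136,-0.035,0]
    - [0,-0.14,-0.035,0]

```text
time: 21.25
ee_pos: [0.4968, 0.2562, 0.2638]
eef_rot: [0.995, 0.095, 0.013, 0.003]
ft_force: [0.7, -0.3, -0.3]
width: 0.0568
```

```bash
python3 - <<'E'
from h import *
st();snap('scene','s12');crop('s12',250,60,450,290,2.6,'s12c')
E
python3 lid.py s12
```

```text
t 21.25 p [0.4968 0.2562 0.2638] q [-1.142  0.142  0.645  1.567 -0.069  1.441 -1.874] F [ 0.65 -0.3  -0.35] w 0.0568
[[ 0.981  0.19   0.026]
 [ 0.19  -0.982 -0.004]
 [ 0.024  0.009 -1.   ]]
A mode 1.6800000000000013 274 851
A med 1.6960867483121633 rmax [0.22610791 0.2359748 ] y [-0.10890553  0.10308383]
```

View pics/s12c.png

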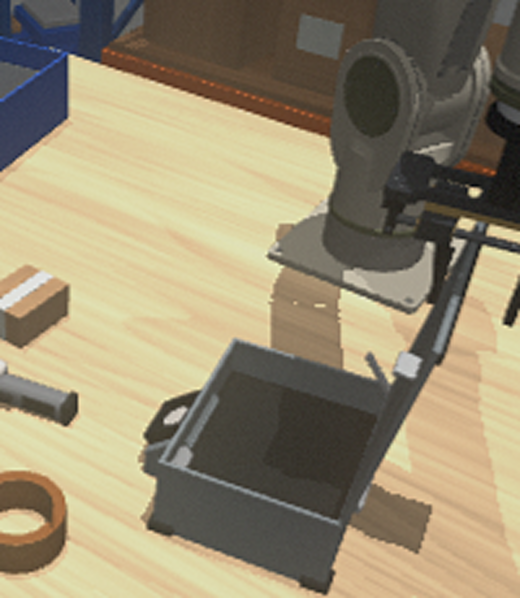

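>>> move_arm:
  series:
    - [0,-0.004,0,0]
    - [0,-0.008,0,0]
    - [0,-0.01,0,0]
    - [0,-0.01,0,0]
    - [0,-0.006,0,0]
    - [0,0,0,0]
    - [0,0.004,0,0]
    - [0,0.004,0,0]

```text
time: 22.1
ee_pos: [0.4981, 0.2506, 0.2641]
eef_rot: [0.995, 0.094, 0.013, 0.003]
ft_force: [-0.2, -0.8, -0.5]
width: 0.0562
```

```bash
python3 - <<'E'
from h import *
st();snap('scene','s13');crop('s13',250,60,450,290,2.6,'s13c')
E
python3 lid.py s13
```

```text
t 22.1 p [0.4981 0.2506 0.2641] q [-1.137  0.137  0.649  1.57  -0.067  1.441 -1.867] F [-0.18 -0.85 -0.54] w 0.0562
[[ 0.982  0.188  0.026]
 [ 0.188 -0.982 -0.004]
 [ 0.025  0.009 -1.   ]]
A mode 1.7200000000000013 375 996
A med 1.728950398609259 rmax [0.22541508 0.22576277] y [-0.10877358  0.10700443]
```

View pics/s13c.png

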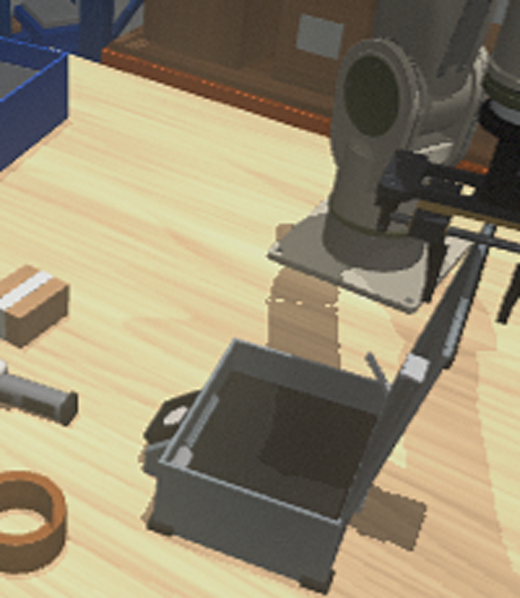

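The lid rests at its stop. I withdraw upward and go back over the scanner with the same tool heading as before.

>>> move_arm:
  series:
    - [0,0,-0.035,0]
    - [0,0,-0.07,0]
    - [0,0,-0.1,0]
    - [0,0.035,-0.1,-0.13]
    - [0,0.075,-0.1,-0.27]
    - [0,0.115,-0.1,-0.41]
    - [0,0.155,-0.1,-0.55]
    - [0,0.195,-0.1,-0.69]
    - [0,0.235,-0.1,-0.83]
    - [0,0.275,-0.1,-0.97]
    - [0,0.315,-0.1,-1.11]
    - [0,0.355,-0.07,-1.25]
    - [0,0.395,-0.03,-1.39]
    - [0,0.425,0.01,-1.5]
    - [0,0.437,0.05,-1.571]
    - [0,0.437,0.08,-1.571]
    - [0,0.437,0.08,-1.571]
  claw: 0.4

```text
time: 23.85
ee_pos: [0.5797, -0.1775, 0.183]
eef_rot: [0.637, 0.771, 0.004, 0.008]
ft_force: [-0.1, 1.3, 0.5]
width: 0.0611
```

```bash
python3 - <<'E'
from h import *
s,R=st();snap('wrist','w14')
tip=s['ee_pos']-R[:,2]*.034;print('tip',tip)
f=load('w14');W=cloud(f)
d=W[...,:2]-tip[:2];ex=R[:2,0];ey=R[:2,1]
x=(d@ex)*1000;y=(d@ey)*1000;z=W[...,2]*1000
m=(z>12)&(z<45)&(abs(y)<30)
for a in range(-20,80,10):
    k=m&(abs(x-a)<5)
    if k.sum()>5:print(a,np.percentile(y[k],[1,50,99]).round(1),np.percentile(z[k],90).round(1))
k=m&(abs(y)<12)&(x<120)&(x>20);print('tail',np.percentile(x[k],[98,100]))
snap('scene','s14')
E
python3 lid.py s14
```

```text
t 23.85 p [ 0.5797 -0.1775  0.183 ] q [-0.425  0.347  0.822  1.575 -0.263  1.315  0.619] F [-0.09  1.28  0.46] w 0.0611
[[-0.188  0.982  0.017]
 [ 0.982  0.188 -0.004]
 [-0.007  0.016 -1.   ]]
tip [ 0.57912092 -0.17742593  0.21697525]
-20 [-10.5   6.2  24.8] 32.1
-10 [-10.4   4.   17.6] 32.2
0 [-11.3   4.   18.5] 32.2
10 [-11.2   2.9  18.4] 32.1
20 [-11.1   2.9  18.3] 32.3
30 [-12.1   2.9  18.2] 32.3
40 [-12.    2.9  17. ] 32.2
50 [-12.8   2.9  18.6] 32.8
tail [54.75054442 55.03623525]
A mode 1.7200000000000013 378 869
A med 1.7291045526152165 rmax [0.22561129 0.22602976] y [-0.10924338  0.10726017]
```

View pics/w14.png

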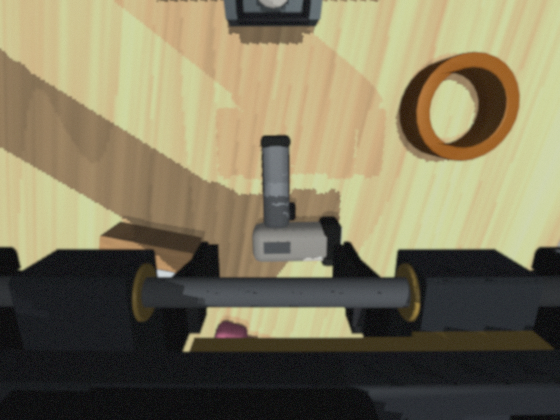

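View pics/s14.png

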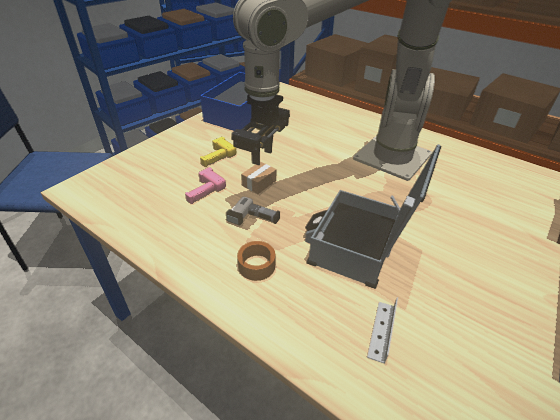

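>>> move_arm:
  series:
    - [-0.006,0.0035,0.04,0]
    - [-0.006,0.0035,0.085,0]
    - [-0.006,0.0035,0.13,0]
    - [-0.006,0.0035,0.165,0]
    - [-0.006,0.0035,0.19,0]
    - [-0.006,0.0035,0.202,0]
    - [-0.006,0.0035,0.208,0]
    - [-0.006,0.0035,0.208,0]

```text
time: 24.75
ee_pos: [0.5938, -0.1835, -0.0185]
eef_rot: [0.636, 0.772, 0.007, 0.012]
ft_force: [-0.7, -0.3, 0.8]
width: 0.0608
```

Run:
```python
from h import *
s,R=st();tip=s['ee_pos']-R[:,2]*.034;print('tip',tip, 'rel old', R.T@(tip-np.array([.57912,-.17743,.21698])))
```

```text
t 24.75 p [ 0.5938 -0.1835 -0.0185] q [-0.309  0.587  0.698  1.734 -0.455  0.958  0.756] F [-0.7  -0.34  0.8 ] w 0.0608
[[-0.191  0.981  0.027]
 [ 0.982  0.191 -0.004]
 [-0.01   0.026 -1.   ]]
tip [ 0.5928265  -0.18338567  0.0154639 ] rel old [-0.00652487  0.00705027  0.20184102]
```

>>> move_arm:
  series:
    - [0,-0.002,0.004,0]
    - [0,-0.0035,0.008,0]
    - [0,-0.0035,0.008,0]

```text
time: 25.05
ee_pos: [0.589, -0.1845, -0.0279]
eef_rot: [0.636, 0.771, 0.007, 0.011]
ft_force: [-0.1, 0.9, -0.2]
width: 0.0618
```

>>> move_arm:
  series:
    - [0,0,0,0]
    - [0,0,0,0]
    - [0,0,0,0]
    - [0,0,0,0]
    - [0,0,0,0]
    - [0,0,0,0]
    - [0,0,0,0]
  claw: -1
  newtons: 40

```text
time: 25.75
ee_pos: [0.5882, -0.1847, -0.028]
eef_rot: [0.637, 0.771, 0.006, 0.01]
ft_force: [-5.0, 1.0, 4.6]
width: 0.0297
```

Run:
```python
from h import *
s,R=st();tip=s['ee_pos']-R[:,2]*.034;print('tip',tip, 'rel old', R.T@(tip-np.array([.57912,-.17743,.21698])))
```

```text
t 25.75 p [ 0.5882 -0.1847 -0.028 ] q [-0.304  0.593  0.692  1.748 -0.461  0.942  0.764] F [-4.96  1.01  4.56] w 0.0297
[[-0.189  0.982  0.024]
 [ 0.982  0.189 -0.004]
 [-0.008  0.023 -1.   ]]
tip [ 0.58734442 -0.18453709  0.0059932 ] rel old [-0.00677287  0.00196206  0.2111489 ]
```

Gripped again at 29.7 mm. Next I lift it and carry it over the case.

>>> move_arm:
  series:
    - [0,0,-0.02,0]
    - [0,0,-0.06,0]
    - [0,0,-0.105,0]
    - [0,0,-0.145,0]
    - [0.02,-0.001,-0.1532,0]
    - [0.05,-0.003,-0.1532,0]
    - [0.085,-0.006,-0.1532,0]
    - [0.12,-0.008,-0.1532,0]
    - [0.155,-0.011,-0.1532,0]
    - [0.19,-0.013,-0.1532,0]
    - [0.225,-0.016,-0.1532,0]
    - [0.26,-0.018,-0.1532,0]
    - [0.285,-0.02,-0.1532,0]
    - [0.3,-0.0217,-0.1532,0]
    - [0.3064,-0.0217,-0.1532,0]
    - [0.3064,-0.0217,-0.1532,0]
    - [0.3064,-0.0217,-0.1532,0]

```text
time: 27.45
ee_pos: [0.5061, 0.1117, 0.1218]
eef_rot: [0.637, 0.771, 0.006, 0.011]
ft_force: [-0.6, -1.2, -4.6]
width: 0.0295
```

```bash
cat > where.py <<'E'
from h import *
def where():
    s,R=st();tip=s['ee_pos']-R[:,2]*.034
    d=tip[:2]-[.5218,.1178];ex=np.array([-.1908,.9816]);ey=np.array([-.9816,-.1908])
    print('tip case x,y,z',(d@ex).round(4),(d@ey).round(4),tip[2].round(4))
if __name__=='__main__':where()
E
python3 where.py
python3 - <<'E'
from h import *
snap('scene','s15');snap('wrist','w15');crop('s15',220,30,460,290,2.3,'s15c')
E
python3 lid.py s15
```

```text
t 27.45 p [0.5061 0.1117 0.1218] q [-0.96   0.134  0.702  1.881 -0.082  1.136 -0.04 ] F [-0.56 -1.18 -4.6 ] w 0.0295
[[-0.189  0.982  0.026]
 [ 0.982  0.189 -0.005]
 [-0.01   0.024 -1.   ]]
tip case x,y,z -0.0027 0.0174 0.1558
A mode 1.7200000000000013 381 3248
A med 1.729390788340794 rmax [0.22578938 0.22665503] y [-0.10865026  0.10748575]
```

View pics/s15c.png

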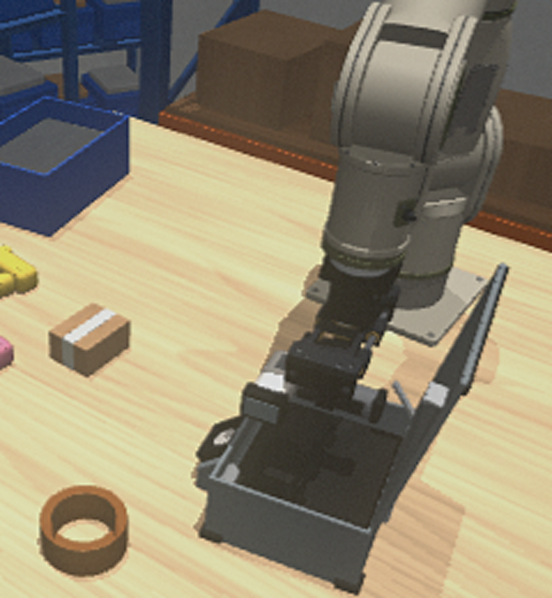

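View pics/w15.png

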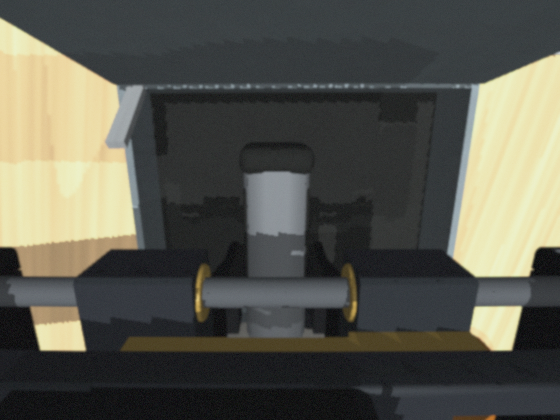

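>>> move_arm:
  series:
    - [0,0,0.02,0]
    - [0,0,0.045,0]
    - [0,0,0.065,0]
    - [0,0,0.078,0]
    - [0,0,0.085,0]
    - [0,0,0.085,0]

```text
time: 28.15
ee_pos: [0.5079, 0.112, 0.0365]
eef_rot: [0.637, 0.771, 0.006, 0.011]
ft_force: [-0.1, 0.0, -3.4]
width: 0.0294
```

```bash
python3 where.py
```

```text
t 28.15 p [0.5079 0.112  0.0365] q [-0.914  0.264  0.679  1.96  -0.187  0.96   0.043] F [-0.13  0.01 -3.42] w 0.0294
[[-0.189  0.982  0.025]
 [ 0.982  0.189 -0.005]
 [-0.01   0.023 -1.   ]]
tip case x,y,z -0.0027 0.0155 0.0705
```

>>> move_arm:
  series:
    - [0,0,0.002,0]
    - [0,0,0.004,0]
    - [0,0,0.006,0]
    - [0,0,0.0075,0]
    - [0,0,0.0085,0]
    - [0,0,0.009,0]

```text
time: 28.75
ee_pos: [0.5083, 0.1125, 0.0279]
eef_rot: [0.636, 0.771, 0.007, 0.011]
ft_force: [1.3, 0.2, -3.6]
width: 0.0298
```

```bash
python3 where.py
```

```text
t 28.75 p [0.5083 0.1125 0.0279] q [-0.908  0.278  0.674  1.967 -0.2    0.941  0.053] F [ 1.25  0.17 -3.55] w 0.0298
[[-0.19   0.981  0.026]
 [ 0.982  0.19  -0.004]
 [-0.009  0.024 -1.   ]]
tip case x,y,z -0.0023 0.0151 0.0618
```

Not in contact yet: the wrist still carries about 3.5 N, with roughly 1 mm to go. I keep going slowly.

>>> move_arm:
  series:
    - [0,0,0.001,0]
    - [0,0,0.002,0]
    - [0,0,0.002,0]

```text
time: 29.05
ee_pos: [0.5085, 0.1126, 0.0269]
eef_rot: [0.636, 0.771, 0.007, 0.011]
ft_force: [-6.3, -0.9, 13.1]
width: 0.0302
```

>>> move_arm:
  series:
    - [0,0,-0.001,0]
    - [0,0,-0.001,0]

```text
time: 29.25
ee_pos: [0.5085, 0.1126, 0.0271]
eef_rot: [0.636, 0.771, 0.007, 0.011]
ft_force: [-0.6, 0.0, 1.5]
width: 0.0298
```

>>> move_arm:
  series:
    - [0,0,0,0]
    - [0,0,0,0]
    - [0,0,0,0]
    - [0,0,0,0]
    - [0,0,0,0]
  claw: 0.2

```text
time: 29.75
ee_pos: [0.5084, 0.1125, 0.0269]
eef_rot: [0.636, 0.771, 0.007, 0.011]
ft_force: [-0.8, -0.1, 0.0]
width: 0.0511
```

```bash
python3 where.py; python3 -c "
from h import *
snap('wrist','w16')"
```

```text
t 29.75 p [0.5084 0.1125 0.0269] q [-0.908  0.28   0.674  1.967 -0.202  0.939  0.054] F [-0.78 -0.1   0.02] w 0.0511
[[-0.19   0.981  0.026]
 [ 0.982  0.19  -0.004]
 [-0.009  0.024 -1.   ]]
tip case x,y,z -0.0024 0.015 0.0609
```

View pics/w16.png

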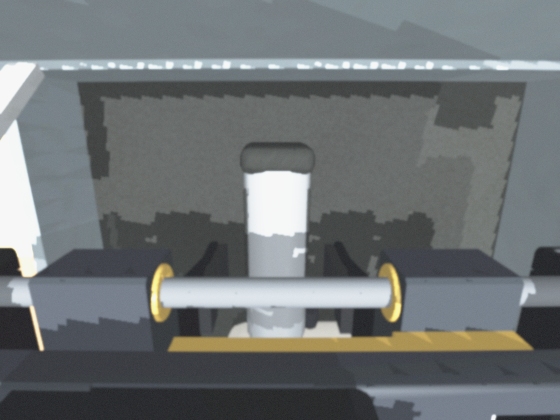

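Released with zero wrist force. I retreat straight up and then away to the front.

>>> move_arm:
  series:
    - [0,0,-0.01,0]
    - [0,0,-0.03,0]
    - [0,0,-0.06,0]
    - [0,0,-0.1,0]
    - [0,0,-0.14,0]
    - [0,0,-0.18,0]
    - [0,0,-0.22,0]
    - [-0.04,0,-0.25,0]
    - [-0.08,0,-0.25,0]
    - [-0.12,0,-0.25,0]
    - [-0.16,0,-0.25,0]
    - [-0.2,0,-0.25,0]
    - [-0.24,0,-0.25,0]
    - [-0.27,0,-0.25,0]
    - [-0.27,0,-0.25,0]
    - [-0.27,0,-0.25,0]

```text
time: 31.4
ee_pos: [0.5529, -0.1522, 0.2797]
eef_rot: [0.637, 0.771, 0.006, 0.011]
ft_force: [0.3, 0.5, 0.5]
width: 0.0524
```

```bash
python3 - <<'E'
from h import *
st();snap('scene','s17');snap('top','t17');snap('wrist','w17')
crop('s17',180,100,430,370,2.2,'s17c');crop('t17',130,120,370,290,3.3,'t17c')
f=load('t17');W=cloud(f)
for nm,(u0,v0,u1,v1) in dict(carton=(325,230,360,275),tape=(248,135,290,180),angle=(140,135,172,195)).items():
    q=W[v0:v1,u0:u1];q=q[(q[...,2]>.012)&(q[...,2]<.06)];g=load('top0');Q=cloud(g)[v0:v1,u0:u1];Q=Q[(Q[...,2]>.012)&(Q[...,2]<.06)]
    print(nm,np.nanmean(q,0).round(4),np.nanmean(Q,0).round(4))
c,s=np.cos(np.radians(101)),np.sin(np.radians(101))
d=W[...,:2]-[.5218,.1178];x=(d[...,0]*c+d[...,1]*s)*1e3;y=(-d[...,0]*s+d[...,1]*c)*1e3;z=W[...,2]*1e3
m=(abs(x)<85)&(abs(y)<108)&(z>68)&(z<110)
print('in case',np.percentile(x[m],[1,99]),np.percentile(y[m],[1,99]),np.percentile(z[m],[5,50,95]),'floor',np.median(z[(abs(x)<80)&(abs(y)<100)&(z<65)]))
k=(x<-50)&m&(y>-70)&(y<60);print('head z',np.percentile(z[k],[50,90]));k=m&(x>0)&(x<60)&(abs(y-15)<10);print('handle z',np.percentile(z[k],[50,90]))
E
python3 lid.py s17
```

```text
t 31.4 p [ 0.5529 -0.1522  0.2797] q [-0.622  0.217  0.968  1.516 -0.183  1.476  0.537] F [0.34 0.45 0.5 ] w 0.0524
[[-0.188  0.982  0.026]
 [ 0.982  0.188 -0.005]
 [-0.009  0.024 -1.   ]]
carton [ 0.4546 -0.2955  0.0488] [ 0.4548 -0.2958  0.049 ]
tape [ 0.7516 -0.0577  0.0424] [ 0.7502 -0.0607  0.0424]
angle [0.7244 0.324  0.0313] [0.7158 0.3213 0.0308]
in case [-83.86712696  57.04202338] [-98.20021558  41.06268928] [78.32144007 89.01868356 96.01254618] floor 54.98565422867332
head z [92.08233211 95.82584219]
handle z [86.62069584 89.18452738]
A mode 1.7200000000000013 389 872
A med 1.729178904519617 rmax [0.22545538 0.22590945] y [-0.10915105  0.10702637]
```

View pics/s17c.png

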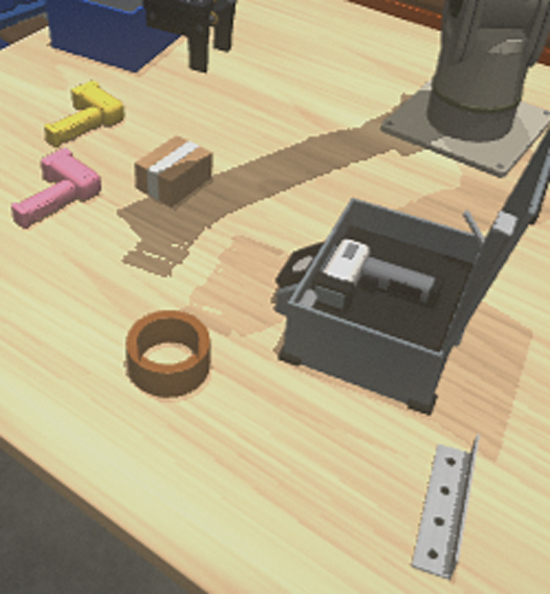

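View pics/t17c.png

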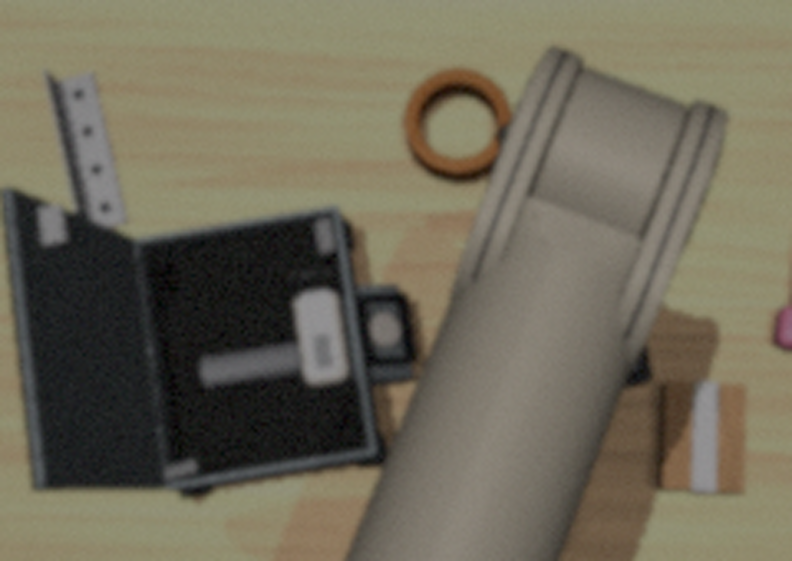

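```bash
python3 -c "
from h import *
s,_=st();print(abs(s['joint_vel']).max());print(r.close_job())"
```

```text
t 31.55 p [ 0.5533 -0.15    0.2795] q [-0.624  0.216  0.967  1.517 -0.183  1.476  0.538] F [-0.22  0.18 -0.29] w 0.0518
[[-0.192  0.981  0.026]
 [ 0.981  0.192 -0.004]
 [-0.008  0.025 -1.   ]]
0.005720844202395709
the job is handed in; nothing more can be done
None
```

The scanner is stowed: it lies flat on the case floor, released, with the lid standing open at its stop. I handed the job in at 31.6 s of the 66 s allowed, with the arm clear of everything.

**How it was done**
- **Button:** the moves don't offer a tilt, so leaning fingers couldn't get under the lip. I gripped the scanner and pressed the button horizontally with its handle end. The lid popped, and I set the scanner back on the bench.
- **Lid:** I straddled the lip with the fingers and pushed it back slowly until it reached its stop.
- **Scanner:** I picked it up again, lowered it into the case, let go and backed away.

**Last checks**
- **Lid:** it measures about 1.73 rad on its underside, which is about 1.75 at mid-plane. It had not moved since I let go.
- **Scanner:** on the same side as before. The handle top is about 87 to 89 mm above the bench, against 87 mm expected, and it is clear of the catch and the spring arm.
- **Carton:** unmoved, with its measured position within 0.3 mm of the start.
- **Tape roll and angle iron:** both look unmoved in the images. Their depth averages differed by up to 3 mm and 9 mm because the arm and the open lid partly cover those areas, so I relied on the pictures there.

**What disagreed or went wrong**
- **TCP offset:** the reported TCP lies about 34 mm beyond the real fingertips, as both the scene and wrist cameras show. My first grasp closed just above the handle because of this, and I corrected for it afterwards.
- **Set-down in the case:** it peaked at about 16 N for a moment, firmer than I wanted. I eased off 1 mm before letting go.

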